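# Set up the cake-pillar dipping station

## Robot

A 6-joint arm with a two-finger parallel gripper is mounted at the origin on the work surface. World frame = base frame: x ahead of the robot, y to its left, z up, the work surface at z = 0. Lengths are in mm, angles in rad, forces in N, time in s.
With the tool pointing down it reaches from about 350 to 775 mm from the base axis. Payload 7.3 kg.
Tool frame: the origin (TCP) lies between the finger pads; the fingertips stand 25 mm ahead of it and the grasp point (between the pads) lies 6 mm ahead of it; z points along the fingers, y is the line along which they close (so a half turn about z gives the same grasp; the last joint's range is limited). The gripper opens to 92 mm and grips with 3 to 60 N. Pads are 19 mm wide; open, the fingers measure 130 mm over their backs; the gripper's body (75 mm by 190 mm) begins 47 mm behind the grasp point.
Start: joints at [-1.394, 0.342, 1.524, -0, 1.275, -0.146], TCP at [166.564, -497.894, 251.741] pointing down, gripper open.
Joint ranges: [-2.53, 2.53], [-0.77, 2.02], [0.04, 2.7], [-1, 4.14], [0.28, 2.66], [-3.11, 3.11]. Speed limits (rad/s): [2.57, 2.57, 3.14, 3.14, 3.14, 3.14].

## Interface

Orientations are given as [roll, pitch, yaw] about the fixed x, y, z axes, in that order (R = Rz(yaw) Ry(pitch) Rx(roll)).
In Python, from plant import bot gives the robot as it stands.
- The arm moves only by the tool play_rows, never from a script. Its argument "commands" is a list of rows, each an object of numbers: "x", "y", "z": the shift along the tool's x, y, z in m; "twist": the turn about the tool's z in degrees. In form: [{"x": .., "y": .., "z": .., "twist": ..}, ...]. A call has exactly 8 rows; each row is the pose to reach, as a shift and turn from the pose commanded when the call began, along the tool's axes at that moment; what a row does not reach only later rows make up. A row lasts 1/10 s, in which the tool goes at most 50 mm and 8.59 degrees, less where a joint would pass 70% of its speed; a pose out of reach is approached as far as the arm can. A call with a gripper value outside its range is refused whole. "jaw" is the closure, from 0 (fully open) to 1 (shut), set as the call begins (left out, the last holds). The fingers move at their own pace and stop on an object; the grip force is fixed at half the most. Time passes only in rows, so rows that repeat a pose let the fingers close, or fill a call up. It gives the time, the measured TCP pose, the force, the opening and the grip force at its end, in the units of the state.
- bot.get_obs(): the state, without advancing time (a new reading comes with each control period).
- bot.capture(name): name is "side" or "top" or "wrist"; returns a dict with "pixels" (420x560x3 uint8, red, green, blue), "fx", "fy", "cx", "cy" (pixels), "eye" and "rotation" of the camera in the world. Camera axes: x right, y down, z forward; pixel columns grow to the right and rows downward; lengths in mm; the calibration is good to about 2 mm. The wrist camera is an equidistant fisheye: a pixel r from the principal point sees the ray r / f radians off the axis. A picture is of the moment at which its call begins. There is no depth.
- bot.close_job(): hands the job in; it is judged then, once.
The state is a dict: "time": time; "joint_positions": joint angles; "dq": joint speeds; "tau": joint torques, N m; "tool_pos": TCP position; "tcp_rot": TCP orientation; "contact_force": force on the tool from outside, world axes, zero at the start; "moment": the same for the moment, N m; "grip_width": finger opening in mm; "finger_force": force on a finger pad.
Only numpy, scipy, OpenCV 4.12 (cv2) and the standard library are available. Lean on these libraries where they do the work, as an engineer would, in place of code of your own. Each camera call takes 0.05 s, during which the arm holds its last target. There are 200 camera calls.

## Task

Set up for dipping the cake pillars: slide the saucepan, without lifting it, from the white square to the middle of the round ring on the hob, and only then push the power slider until it is in line with the white tab. Stand every pillar that is in the white box in the dark rack, those with a chamfered foot in the round wells and those with a square foot in the square wells, each fully down in a well of its own; a chamfered foot sinks into the bore of the gauge block and a square one does not. Leave everything else where it is.

Things in the scene. Friction and masses are not known exactly. Their poses are not given: they have to be found in the camera images.
- hob: the double hob, a fixed slab 300 (its x) by 520 (its y) by 50 mm high with a black top; origin at the centre of its underside; its own x points away from the robot, turned a little about the vertical
- ring (a point): centre of the round white ring (150 mm across) marked on the hob's top, 50 mm above the table: the cooking position
- rest (a point): centre of the white square (150 mm) marked on the hob's top, 50 mm above the table: the resting position, 190 mm from the ring along the hob's y
- pan_base (a point): centre of the underside of the lidded steel saucepan (0.7 kg, 124 mm across, 74 mm to the top of the lid and 95 mm to the top of its lid knob); at the start it stands on the white square; its z is up and its long handle points along its own -x
- pan_grip (a point): the grip point of the saucepan's handle, at the middle of its depth: 95 mm from the pan's axis, 55 mm above its underside. The handle is a straight level bar along the pan's x, 16 mm wide, 14 mm deep, running from 60 to 193 mm from the axis, at the robot's side of the pan, out over the hob's front edge; dragged by it sideways, the pan may lag and swing a little about the grip
- power (a joint): position of the hob's power slider along its track in m: 0 = off (near the robot), growing to 0.12 along the hob's +x (away from the robot); it stays where it is left and takes about 2 N to move
- power_top (a point): centre of the top face of the power slider's black grip, a block 20 mm along the track, 28 mm across it (along the hob's y) and 40 mm high; the track is a bar 40 mm wide standing 14 mm above the hob, at the hob's left end
- mark: a small fixed white tab (6 mm along the track, 22 mm across, 6 mm high) on the hob's top just left of the slider's track, in line with the wanted power; its x is the hob's x, its origin is under its centre; not always at the same place along the track
- crate: the fixed white box in which the pillars are waiting, 165 (its x) by 155 (its y) by 35 mm high, two by three cells, inner floor 4 mm above the table, cell centres at x = -40, 40 and y = -50, 0, 50 mm; at most one pillar a cell; origin at the centre of its underside
- gauge: the gauge: a fixed aluminium block 64 by 64 by 40 mm high with an upright bore of 22 mm through its middle; origin at the centre of its underside. A pillar with a chamfered foot, set upright over the bore, sinks in by about 6.5 mm; one with a square foot stays on its top face
- rack: fixed dark wood rack, 150 (its x, away from the robot) by 155 by 40 mm high; origin under its centre. Wells 28 mm deep (floor 12 mm above the table) at y = -48, 0, 48 mm: round, 30 mm wide, in the near row x = -40; square, 32 mm wide, in the far row x = +40. Each floor has a 22 mm bore like the gauge: a chamfered foot ends about 6.5 mm below the floor, a square one on it
- mid_a (a point): the middle (47.5 mm above its foot) of a beech cake pillar (60 g), standing upright, its z up: a round shaft 26 mm across up to 80 mm, then a cap 34 mm across and 15 mm high, 95 mm in all. Its foot is either square or chamfered (from 26 mm down to 14 mm over the last 10 mm), which these words do not tell; some pillars are absent
- mid_b (a point): the middle (47.5 mm above its foot) of a beech cake pillar (60 g), standing upright, its z up: a round shaft 26 mm across up to 80 mm, then a cap 34 mm across and 15 mm high, 95 mm in all. Its foot is either square or chamfered (from 26 mm down to 14 mm over the last 10 mm), which these words do not tell; some pillars are absent
- mid_c (a point): the middle (47.5 mm above its foot) of a beech cake pillar (60 g), standing upright, its z up: a round shaft 26 mm across up to 80 mm, then a cap 34 mm across and 15 mm high, 95 mm in all. Its foot is either square or chamfered (from 26 mm down to 14 mm over the last 10 mm), which these words do not tell; some pillars are absent
- mid_d (a point): the middle (47.5 mm above its foot) of a beech cake pillar (60 g), standing upright, its z up: a round shaft 26 mm across up to 80 mm, then a cap 34 mm across and 15 mm high, 95 mm in all. Its foot is either square or chamfered (from 26 mm down to 14 mm over the last 10 mm), which these words do not tell; some pillars are absent
- mid_e (a point): the middle (47.5 mm above its foot) of a beech cake pillar (60 g), standing upright, its z up: a round shaft 26 mm across up to 80 mm, then a cap 34 mm across and 15 mm high, 95 mm in all. Its foot is either square or chamfered (from 26 mm down to 14 mm over the last 10 mm), which these words do not tell; some pillars are absent
- mid_f (a point): the middle (47.5 mm above its foot) of a beech cake pillar (60 g), standing upright, its z up: a round shaft 26 mm across up to 80 mm, then a cap 34 mm across and 15 mm high, 95 mm in all. Its foot is either square or chamfered (from 26 mm down to 14 mm over the last 10 mm), which these words do not tell; some pillars are absent
- ramekin: bystander: white ramekin, 72 mm wide, 45 mm high; origin at its underside
- nozzle: bystander: steel piping nozzle, 34 mm wide, 48 mm high; origin at its underside
- spoon: bystander: spoon lying flat; origin at its underside
- jar: bystander: glass jar, 66 mm wide, 100 mm high; origin at its underside
- cup: bystander: steel cup, 76 mm wide, 85 mm high; origin at its underside
- brush: bystander: pastry brush lying flat; origin at its underside
- cutter: bystander: steel ring cutter, 70 mm wide, 40 mm high; origin at its underside
There are look-alikes about, which are no part of the job. What is shaped like the part that bears mid_d but orange is not meant.

How it is judged:
By the outcome, as a careful person would: the job done as asked, in the order asked, and still so for the second after the job is handed in, with the robot touching nothing.
Of pillar_a, pillar_b, pillar_c, pillar_d, pillar_e, pillar_f only 4 to 6 are there at a start; the rules pass over those that are not, and their reading is None.
At some moment in a run one of pan may be knocked a few centimetres aside while the robot is not near it.
Once in a run the grip may slacken for a moment while it holds something.
It also fails if it takes over 210 s, if anything falls off the work surface, if the arm or the gripper's body presses on something with over 40 N, if the wrist force passes 120 N, or if a joint passes its speed limit or range.

## Working session

There is one attempt and no reset: what is moved stays moved. The work goes in short steps, Python scripts to look and compute and a tool call to move; the robot and the scene stay as the last step left them, time stands still between calls to the robot, and variables do not carry over. Pictures are saved under pics/ and viewed, at most 14 in all, crops included, and the job is handed in when it is done.

Besides the shell and the picture viewer there is one more tool, called after "Call:" in YAML: its name, and indented under it one key for each argument. play_rows: Moves the arm, as the interface text tells. Its arguments: {"type":"object","properties":{"commands":{"type":"array"},"jaw":{"type":"number"}},"required":["commands"]}

```bash
ls; mkdir -p pics; python3 - <<'E'
from plant import bot
import cv2,numpy as np
o=bot.get_obs();print(o)
for n in ["side","top"]:
    c=bot.capture(n);print(n,{k:(np.round(v,4).tolist() if not np.isscalar(v) else v) for k,v in c.items() if k!="pixels"})
    cv2.imwrite(f"pics/{n}0.png",c["pixels"][:,:,::-1])
E
```

```text
pics
{'time': 0.0, 'joint_positions': array([-1.39401636e+00,  3.42724253e-01,  1.52500970e+00, -3.22250634e-05,
        1.27539836e+00, -1.45989687e-01]), 'dq': array([-4.17340076e-04,  4.85965661e-04,  7.94447929e-04, -1.36610832e-04,
        9.85303745e-05,  5.07445604e-04]), 'tau': array([-2.60078123e-03, -4.31249964e+01, -2.44226450e+01,  7.14260526e-02,
        5.58605546e-02, -1.40630409e-04]), 'tool_pos': array([ 166.47936344, -497.51796366,  251.04669508]), 'tcp_rot': array([-3.14006490e+00, -1.93488935e-04,  3.22778914e-01]), 'contact_force': array([ 0.10791823, -0.17450018,  0.09475719]), 'moment': array([ 0.01821866, -0.04040279,  0.03976505]), 'finger_force': 0.0, 'grip_width': 91.62682507698936}
side {'fx': 541.8673141122455, 'fy': 541.8673141122455, 'cx': 276.21913258673567, 'cy': 217.60543823404174, 'eye': [-106.9136, 839.1476, 1032.404], 'rotation': [-2.2803, 0.0032, -2.451]}
top {'fx': 395.19923822623144, 'fy': 395.19923822623144, 'cx': 280.9649691721841, 'cy': 209.29619414291952, 'eye': [472.6812, -20.8455, 1367.7432], 'rotation': [-3.0752, 0.0094, -1.5705]}
```

```bash
python3 - <<'E'
import cv2
for n in ["side","top"]:
    i=cv2.imread(f"pics/{n}0.png");cv2.imwrite(f"pics/{n}0b.png",cv2.resize(i,(800,600),interpolation=cv2.INTER_CUBIC))
E
```

```text
(no output)
```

View pics/top0b.png

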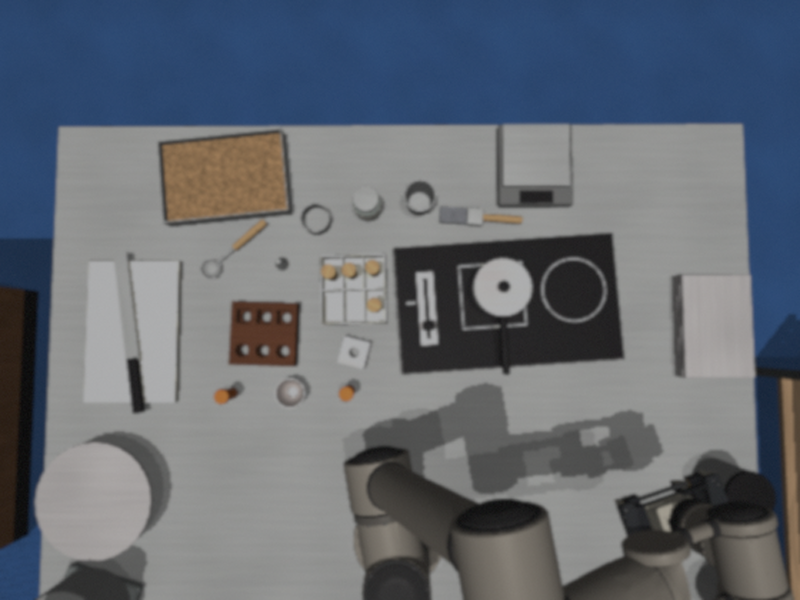

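View pics/side0b.png

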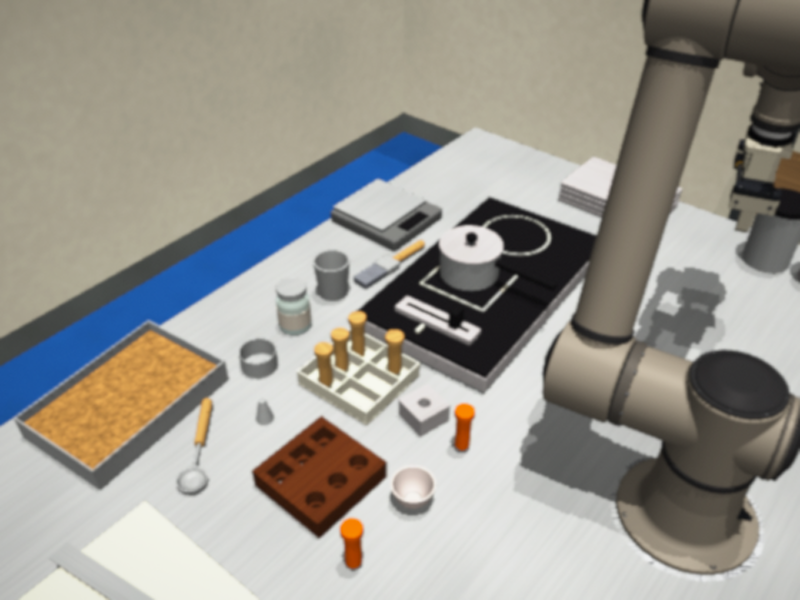

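The top and side views show four pillars in the crate. In the top view they are at (330,272), (350,271), (374,269) and (375,304). The orange decoys are at (222,395) and (346,393), the rack at (265,334), the gauge at (353,352), the pan at (503,288), the ring at (573,290), the slider at (428,325) and the tab at (411,302).

```bash
cat > h.py <<'E'
import cv2,numpy as np
from scipy.spatial.transform import Rotation as Ro
def cap(n,f=None):
    from plant import bot
    c=bot.capture(n); c["R"]=Ro.from_euler("xyz",c["rotation"]).as_matrix(); c["n"]=n
    if f: cv2.imwrite(f,c["pixels"][:,:,::-1])
    return c
def w(c,uv,z):
    uv=np.atleast_2d(np.asarray(uv,float)); d=np.c_[(uv[:,0]-c["cx"])/c["fx"],(uv[:,1]-c["cy"])/c["fy"],np.ones(len(uv))]
    if c["n"]=="wrist":
        r=np.hypot(d[:,0],d[:,1])+1e-12; d=np.c_[d[:,:2]*(np.sin(r)/r)[:,None],np.cos(r)]
    d=d@c["R"].T; e=np.asarray(c["eye"]); t=(np.broadcast_to(z,(len(uv),))-e[2])/d[:,2]
    return e+d*t[:,None]
def p(c,X):
    q=(np.atleast_2d(X)-c["eye"])@c["R"]
    if c["n"]=="wrist":
        s=np.hypot(q[:,0],q[:,1])+1e-12; th=np.arctan2(s,q[:,2]); q=np.c_[q[:,:2]*(th/s)[:,None],np.ones(len(q))]
    return np.c_[c["fx"]*q[:,0]/q[:,2]+c["cx"],c["fy"]*q[:,1]/q[:,2]+c["cy"]]
E
python3 - <<'E'
from h import *
np.set_printoptions(precision=1,suppress=True)
t=cap("top");s=cap("side")
T=lambda x,y,z:w(t,[x*.7,y*.7],z)[0]; S=lambda x,y,z:w(s,[x*.7,y*.7],z)[0]
# hob top by dark mask
g=t["pixels"].max(2).astype(np.uint8)
m=(g<45).astype(np.uint8); m[:, :270]=0; m[:160]=0; m[265:]=0; m[:,440:]=0
m=cv2.morphologyEx(m,cv2.MORPH_CLOSE,np.ones((25,25)))
c=max(cv2.findContours(m,0,2)[0],key=cv2.contourArea)
W=w(t,c[:,0,:],50)[:,:2].astype(np.float32); r=cv2.minAreaRect(W);print("hob",r)
print("ring",T(573.5,289.5,50),"pan lid knob top",T(503,286,145),S(471,239,145)) 
print("pan lid",T(503,288,124))
print("handle",T(506,372,105),T(504,325,105))
print("slider",T(428,325,90),"tab",T(411,302,56),S(420,327,56))
# rack
hsv=cv2.cvtColor(t["pixels"],cv2.COLOR_RGB2HSV)
b=t["pixels"].astype(int); m=((b[...,0]-b[...,2]>25)&(b[...,0]<140)).astype(np.uint8); m[:200]=0;m[265:]=0;m[:,:150]=0;m[:,220:]=0
m=cv2.morphologyEx(m,cv2.MORPH_CLOSE,np.ones((9,9)));m=cv2.morphologyEx(m,cv2.MORPH_OPEN,np.ones((9,9)))
c=max(cv2.findContours(m,0,2)[0],key=cv2.contourArea);print("rack",cv2.minAreaRect(w(t,c[:,0,:],40)[:,:2].astype(np.float32)))
for n,q in dict(A=(330,271),B=(349,270),C=(374,268),D=(375,304)).items(): print(n,T(*q,95+4))
for n,q in dict(A=(324,350),B=(341,335),C=(357,319),D=(395,337)).items(): print(n,S(*q,99))
print("crate corners",[T(*q,35) for q in[(322,257),(386,255),(387,323),(324,325)]])
print("gauge",T(353,352,40),S(424,403,40),[T(*q,40) for q in[(344,336),(371,342),(362,368),(337,362)]])
E
```

```text
hob ((545.39404296875, -256.1396484375), (298.2391662597656, 503.734619140625), 4.050745964050293)
ring [ 582.4 -410.3   50. ] pan lid knob top [ 582.2 -229.8  145. ] [ 575.6 -218.9  145. ]
pan lid [ 579.7 -233.4  124. ]
handle [ 394.3 -241.1  105. ] [ 498.5 -237.9  105. ]
slider [498.8 -68.9  90. ] tab [552.9 -30.8  56. ] [552.8 -29.8  56. ]
rack ((479.87286376953125, 317.601806640625), (154.6790313720703, 144.2505645751953), 89.98360443115234)
A [620.6 152.7  99. ]
B [622.9 109.7  99. ]
C [627.4  53.1  99. ]
D [545.8  50.6  99. ]
A [616.3 162.4  99. ]
B [619.7 114.9  99. ]
C [626.4  64.3  99. ]
D [541.7  57.7  99. ]
crate corners [array([661.6, 180.8,  35. ]), array([666.3,  28.4,  35. ]), array([504.6,  25.7,  35. ]), array([499.9, 174.5,  35. ])]
gauge [436.5 105.1  40. ] [436.7 106.5  40. ] [array([474. , 126.5,  40. ]), array([459.9,  63. ,  40. ]), array([399.3,  83.8,  40. ]), array([413.2, 142.5,  40. ])]
```

```bash
cat >> h.py <<'E'
def go(x,y,z,yaw):
    from plant import bot
    o=bot.get_obs(); P=o["tool_pos"]; R=Ro.from_euler("xyz",o["tcp_rot"]).as_matrix()
    v=R.T@(np.array([x,y,z])-P)/1e3; a=np.degrees(o["tcp_rot"][2])-yaw; a=(a+180)%360-180
    print("goal",(x,y,z,yaw),"now",P.round(1),np.degrees(o["tcp_rot"]).round(1),"t",round(o["time"],1)," -> xyz",v.round(4),"twist",round(a,1))
E
python3 -c "
from h import *
go(480,-230,300,4)"
```

```text
goal (480, -230, 300, 4) now [ 166.5 -497.7  251.3] [-179.9   -0.    18.5] t 0.2  -> xyz [ 0.3822 -0.1544 -0.0485] twist 14.5
```

Call:
play_rows:
  commands:
    - {"x":0.05,"y":-0.02,"z":-0.006,"twist":2}
    - {"x":0.1,"y":-0.04,"z":-0.012,"twist":4}
    - {"x":0.145,"y":-0.058,"z":-0.018,"twist":6}
    - {"x":0.19,"y":-0.077,"z":-0.024,"twist":8}
    - {"x":0.24,"y":-0.097,"z":-0.03,"twist":10}
    - {"x":0.285,"y":-0.115,"z":-0.036,"twist":12}
    - {"x":0.335,"y":-0.135,"z":-0.042,"twist":13}
    - {"x":0.382,"y":-0.154,"z":-0.048,"twist":14.5}
  jaw: 0

```text
time: 1.0
tool_pos: [470.1, -238.4, 298.2]
tcp_rot: [3.141, 0.0, 0.069]
contact_force: [0.1, -1.0, 0.2]
grip_width: 91.7
finger_force: 0.0
```

```bash
python3 - <<'E'
from h import *
import pickle
c=cap("wrist","pics/w1.png");pickle.dump(c,open("w1.pkl","wb"))
print({k:v for k,v in c.items() if k not in("pixels","R")})
i=cv2.imread("pics/w1.png");cv2.imwrite("pics/w1b.png",cv2.resize(i,(800,600),interpolation=cv2.INTER_CUBIC))
go(480,-230,300,4)
E
```

```text
{'fx': 325.19226210127806, 'fy': 325.19226210127806, 'cx': 281.4894338259298, 'cy': 209.70407701832764, 'eye': array([ 555.15595173, -234.43873204,  431.62234866]), 'rotation': array([ 2.82710824e+00, -1.08541019e-03, -1.50299979e+00]), 'n': 'wrist'}
goal (480, -230, 300, 4) now [ 475.  -233.6  299. ] [-179.9   -0.3    4.1] t 1.1  -> xyz [ 0.0052 -0.0032 -0.0009] twist 0.1
```

View pics/w1b.png

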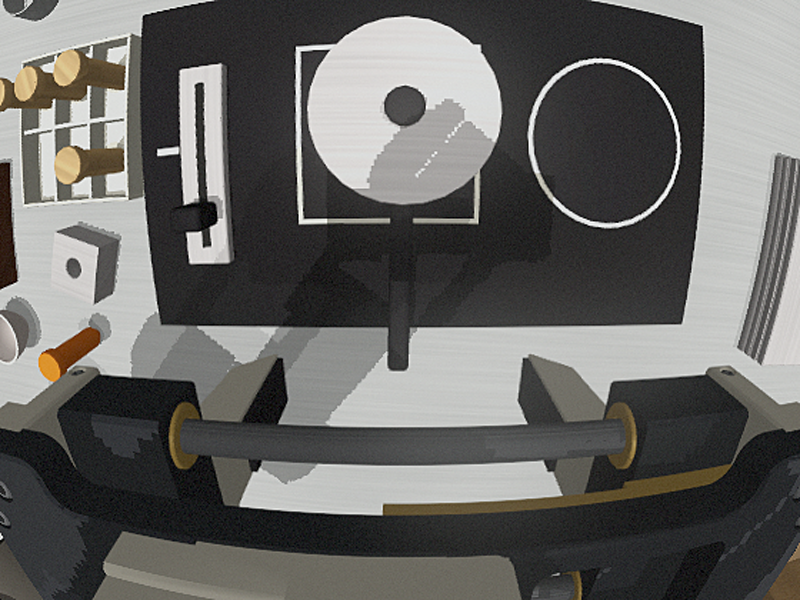

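The wrist view shows the whole hob: lid knob at (405,105), handle from (400,215) to (398,368), ring at (604,142), tab at (168,152), slider grip at (195,217), gauge bore at (73,268). I'll retake it with the arm at rest and measure.

```bash
cat >> h.py <<'E'
from scipy.optimize import least_squares
def circ(P):
    f=lambda q:np.hypot(P[:,0]-q[0],P[:,1]-q[1])-q[2]
    r=least_squares(f,[*P.mean(0)[:2],50],loss="soft_l1");return r.x,np.abs(f(r.x)).mean()
def poly(c,m,z):
    k=max(cv2.findContours(m.astype(np.uint8),0,2)[0],key=cv2.contourArea)[:,0,:]
    return w(c,k,z)[:,:2].astype(np.float32)
def box(m,x0,x1,y0,y1):
    q=np.zeros(m.shape,np.uint8);q[y0:y1,x0:x1]=m[y0:y1,x0:x1];return q
E
python3 - <<'E'
from h import *
np.set_printoptions(precision=1,suppress=True)
c=cap("wrist","pics/w2.png");import pickle;pickle.dump(c,open("w2.pkl","wb"))
a=pickle.load(open("w1.pkl","rb"))
g=c["pixels"].min(2); G=c["pixels"].max(2)
uv=lambda z,x,y: p(c,w(a,[x*.7,y*.7],z))[0].round().astype(int)
print("shift",uv(50,604,142)-np.array([604,142])*.7)
u=uv(50,604,142)
m=box(g>120,u[0]-62,u[0]+60,u[1]-68,u[1]+66)
ys,xs=np.nonzero(m);W=w(c,np.c_[xs,ys],50)[:,:2];k=np.hypot(*(W-W.mean(0)).T);print("ring",circ(W[k>60]),(k>60).sum())
# lid rim
u=uv(124,405,105);m=box(g>75,u[0]-72,u[0]+72,max(0,u[1]-66),u[1]+68)
W=poly(c,m,124);print("lid mask",cv2.minEnclosingCircle(W),circ(W))
m=box(G<70,u[0]-18,u[0]+18,u[1]-20,u[1]+20);W=poly(c,m,142);print("knob",cv2.minEnclosingCircle(W))
# tab
u=uv(56,168,152);m=box(g>110,u[0]-12,u[0]+6,u[1]-8,u[1]+8);print("tab",cv2.minAreaRect(poly(c,m,56)))
# slider track
u=uv(64,205,165);m=box(g>110,u[0]-22,u[0]+22,u[1]-76,u[1]+76);m=cv2.morphologyEx(m,cv2.MORPH_OPEN,np.ones((3,3)));print("track",cv2.minAreaRect(poly(c,m,64)))
# hob corners and front edge (view coords)
for q in[(160,326),(684,325)]:print("hob corner approx",w(a,np.array(q)*.7,50)[0])
for q in[(388,365),(408,365),(390,235),(411,235)]:print("handle edge",w(a,np.array(q)*.7,112)[0])
q=p(c,[[499,-69,104]]);print(q)
cr=c["pixels"][100:200,90:190,::-1];cv2.imwrite("pics/sl.png",cv2.resize(cr,(600,600),interpolation=cv2.INTER_CUBIC))
E
```

```text
shift [3.2 5.6]
ring (array([ 585.4, -411.7,   73.1]), np.float64(1.181458388417427)) 1175
lid mask ((577.4028930664062, -225.48011779785156), 78.96501922607422) (array([ 585.4, -233.9,   63.7]), np.float64(1.0208741024123307))
knob ((583.691162109375, -234.6572265625), 12.251016616821289)
tab ((554.51953125, -29.5325870513916), (6.690507888793945, 19.263568878173828), 4.174726486206055)
track ((542.3458251953125, -68.8344497680664), (169.04824829101562, 39.96352005004883), 3.817204475402832)
hob corner approx [388.5 -10.3  50. ]
hob corner approx [ 423.6 -529.4   50. ]
handle edge [ 398.3 -234.6  112. ]
handle edge [ 399.3 -249.9  112. ]
handle edge [ 498.1 -230.2  112. ]
handle edge [ 499.1 -244.8  112. ]
[[131.8 160.7]]
```

View pics/sl.png

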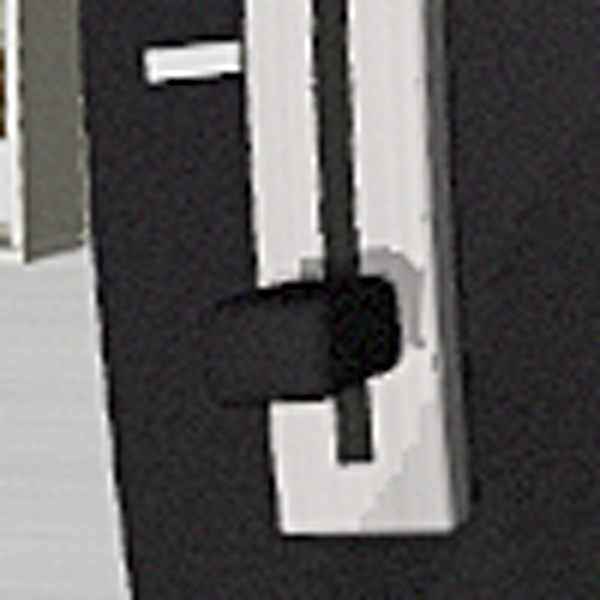

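The crop shows the slider grip: its lower block is near (365,330) and its upper face is around (265,340). The tab is level with (190,62), so the slider has to go away from the robot.

```bash
python3 -c "
from h import *
go(490,-238.5,111,2.7)"
```

```text
goal (490, -238.5, 111, 2.7) now [ 472.6 -236.1  298.5] [-1.8e+02 -1.0e-01  4.3e+00] t 1.1  -> xyz [0.0167 0.0038 0.1875] twist 1.6
```

Call:
play_rows:
  commands:
    - {"x":0.009,"y":0.009,"z":0.03,"twist":1.3}
    - {"x":0.009,"y":0.009,"z":0.06,"twist":1.3}
    - {"x":0.009,"y":0.009,"z":0.09,"twist":1.3}
    - {"x":0.009,"y":0.009,"z":0.12,"twist":1.3}
    - {"x":0.009,"y":0.009,"z":0.12,"twist":1.3}
    - {"x":0.009,"y":0.009,"z":0.12,"twist":1.3}
    - {"x":0.009,"y":0.009,"z":0.12,"twist":1.3}
    - {"x":0.009,"y":0.009,"z":0.12,"twist":1.3}

```text
time: 1.9
tool_pos: [479.1, -249.1, 179.7]
tcp_rot: [3.14, -0.002, 0.047]
contact_force: [-0.7, 0.1, 0.4]
grip_width: 91.5
finger_force: 0.0
```

```bash
python3 -c "
from h import *
go(490,-238.5,111,2.7)"
```

```text
goal (490, -238.5, 111, 2.7) now [ 479.1 -249.1  179.7] [ 1.799e+02 -1.000e-01  2.700e+00] t 1.9  -> xyz [ 0.0112 -0.0103  0.0687] twist -0.0
```

Call:
play_rows:
  commands:
    - {"x":0.011,"y":-0.01,"z":0.01}
    - {"x":0.011,"y":-0.01,"z":0.02}
    - {"x":0.011,"y":-0.01,"z":0.035}
    - {"x":0.011,"y":-0.01,"z":0.05}
    - {"x":0.011,"y":-0.01,"z":0.06}
    - {"x":0.011,"y":-0.01,"z":0.069}
    - {"x":0.011,"y":-0.01,"z":0.069}
    - {"x":0.011,"y":-0.01,"z":0.069}

```text
invalid input at $.commands[0]: expected keys x, y, z, twist
```

Call:
play_rows:
  commands:
    - {"x":0}
    - {"x":0}
    - {"x":0}
    - {"x":0}
    - {"x":0}
    - {"x":0}
    - {"x":0}
    - {"x":0}
  jaw: 1

```text
invalid input at $.commands[0]: expected keys x, y, z, twist
```

```bash
python3 -c "
from h import *
from plant import bot
np.set_printoptions(precision=1,suppress=True)
c=cap('wrist','pics/w3.png');o=bot.get_obs();print(o['contact_force'],o['finger_force'],o['grip_width'])
go(490,-415,111,2.7)
g=c['pixels'];print(p(c,[[584.5,-234,145],[585,-411,50]]))"
```

```text
[-0.1  0.2 -0.2] 0.0 91.72596586779648
goal (490, -415, 111, 2.7) now [ 479.  -249.   179.5] [179.9  -0.1   2.7] t 1.9  -> xyz [0.  0.2 0.1] twist -0.0
[[257.3  67.8]
 [466.1 104.2]]
```

View pics/w3.png

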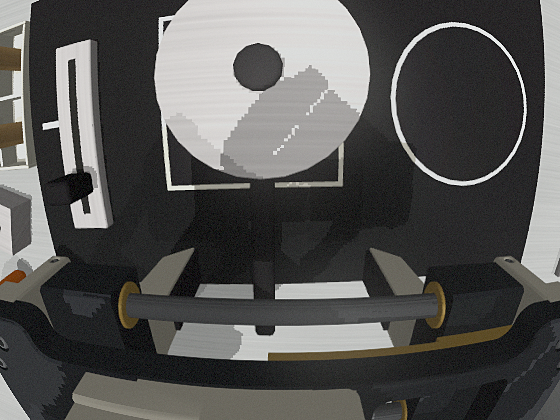

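The moves were refused because each row needs all four keys. The image shows the knob at (258,67), as predicted. I'll check the ring by projection while the arm is still.

```bash
python3 -c "
from h import *
np.set_printoptions(precision=1,suppress=True)
c=cap('wrist');g=c['pixels'].min(2)
m=box(g>110,380,540,12,200);ys,xs=np.nonzero(m);W=w(c,np.c_[xs,ys],50)[:,:2];k=np.hypot(*(W-[585,-411]).T);s=(k>62)&(k<82);print(circ(W[s]),s.sum())
m=box(c['pixels'].max(2)<70,230,290,40,95);print('knob',cv2.minEnclosingCircle(poly(c,m,142)))
for y in(190,205):
  r=c['pixels'][y,235:295].max(1);print(r)
go(490,-238.5,111,2.7)"
```

```text
(array([ 585.6, -411.8,   73.2]), np.float64(1.1280382208424495)) 1993
knob ((585.4716186523438, -233.78163146972656), 12.904236793518066)
[39 28 42 36 38 39 30 38 42 31 39 36 30 41 34 33 38 39 43 37 49 37 46 43
 49 40 47 40 44 42 45 37 45 40 38 45 38 46 38 30 35 37 44 42 42 41 34 41
 44 44 38 40 47 40 47 37 48 40 45 44]
[25 14 32 39 36 34 30 30 36 31 29 31 39 30 27 31 25 28 32 35 36 34 37 23
 27 37 32 33 37 38 37 40 34 42 30 38 25 19 27 26 41 32 39 33 36 34 36 40
 40 30 29 39 31 29 38 28 37 35 37 34]
goal (490, -238.5, 111, 2.7) now [ 478.9 -248.8  179.2] [179.9  -0.1   2.7] t 2.0  -> xyz [ 0.  -0.   0.1] twist -0.0
```

Call:
play_rows:
  commands:
    - {"x":0.011,"y":-0.01,"z":0.01,"twist":0}
    - {"x":0.011,"y":-0.01,"z":0.02,"twist":0}
    - {"x":0.011,"y":-0.01,"z":0.035,"twist":0}
    - {"x":0.011,"y":-0.01,"z":0.05,"twist":0}
    - {"x":0.011,"y":-0.01,"z":0.06,"twist":0}
    - {"x":0.011,"y":-0.01,"z":0.069,"twist":0}
    - {"x":0.011,"y":-0.01,"z":0.069,"twist":0}
    - {"x":0.011,"y":-0.01,"z":0.069,"twist":0}

```text
time: 2.8
tool_pos: [489.2, -238.0, 109.0]
tcp_rot: [3.141, -0.0, 0.047]
contact_force: [-0.6, -0.3, 0.9]
grip_width: 91.9
finger_force: 0.0
```

Call:
play_rows:
  commands:
    - {"x":0,"y":0,"z":0,"twist":0}
    - {"x":0,"y":0,"z":0,"twist":0}
    - {"x":0,"y":0,"z":0,"twist":0}
    - {"x":0,"y":0,"z":0,"twist":0}
    - {"x":0,"y":0,"z":0,"twist":0}
    - {"x":0,"y":0,"z":0,"twist":0}
    - {"x":0,"y":0,"z":0,"twist":0}
    - {"x":0,"y":0,"z":0,"twist":0}
  jaw: 1

```text
time: 3.6
tool_pos: [489.0, -238.0, 109.0]
tcp_rot: [3.142, 0.0, 0.047]
contact_force: [0.8, 0.2, -0.9]
grip_width: 32.4
finger_force: 0.0
```

Call:
play_rows:
  commands:
    - {"x":0,"y":0,"z":0,"twist":0}
    - {"x":0,"y":0,"z":0,"twist":0}
    - {"x":0,"y":0,"z":0,"twist":0}
    - {"x":0,"y":0,"z":0,"twist":0}
    - {"x":0,"y":0,"z":0,"twist":0}
    - {"x":0,"y":0,"z":0,"twist":0}
    - {"x":0,"y":0,"z":0,"twist":0}
    - {"x":0,"y":0,"z":0,"twist":0}

```text
time: 4.4
tool_pos: [488.9, -237.8, 109.0]
tcp_rot: [-3.141, 0.0, 0.047]
contact_force: [-0.5, 1.9, 1.0]
grip_width: 15.6
finger_force: 30.0
```

Call:
play_rows:
  commands:
    - {"x":-0.0003,"y":0.006,"z":0,"twist":0}
    - {"x":-0.0008,"y":0.016,"z":0,"twist":0}
    - {"x":-0.0013,"y":0.027,"z":0,"twist":0}
    - {"x":-0.0018,"y":0.038,"z":0,"twist":0}
    - {"x":-0.0023,"y":0.049,"z":0,"twist":0}
    - {"x":-0.0028,"y":0.06,"z":0,"twist":0}
    - {"x":-0.0033,"y":0.071,"z":0,"twist":0}
    - {"x":-0.0038,"y":0.082,"z":0,"twist":0}

```text
time: 5.2
tool_pos: [489.0, -321.0, 109.0]
tcp_rot: [-3.142, 0.0, 0.047]
contact_force: [0.2, 4.7, 1.5]
grip_width: 15.5
finger_force: 30.1
```

Call:
play_rows:
  commands:
    - {"x":-0.0005,"y":0.011,"z":0,"twist":0}
    - {"x":-0.001,"y":0.022,"z":0,"twist":0}
    - {"x":-0.0015,"y":0.033,"z":0,"twist":0}
    - {"x":-0.002,"y":0.044,"z":0,"twist":0}
    - {"x":-0.0025,"y":0.055,"z":0,"twist":0}
    - {"x":-0.003,"y":0.065,"z":0,"twist":0}
    - {"x":-0.0035,"y":0.073,"z":0,"twist":0}
    - {"x":-0.0037,"y":0.078,"z":0,"twist":0}

```text
time: 6.0
tool_pos: [488.9, -399.0, 109.0]
tcp_rot: [3.141, 0.0, 0.047]
contact_force: [-0.8, 5.5, 2.5]
grip_width: 15.8
finger_force: 30.1
```

Call:
play_rows:
  commands:
    - {"x":-0.0002,"y":0.005,"z":0,"twist":0}
    - {"x":-0.0005,"y":0.01,"z":0,"twist":0}
    - {"x":-0.0008,"y":0.015,"z":0,"twist":0}
    - {"x":-0.0009,"y":0.018,"z":0,"twist":0}
    - {"x":-0.0009,"y":0.018,"z":0,"twist":0}
    - {"x":-0.0009,"y":0.018,"z":0,"twist":0}
    - {"x":-0.0009,"y":0.018,"z":0,"twist":0}
    - {"x":-0.0009,"y":0.018,"z":0,"twist":0}

```text
time: 6.8
tool_pos: [488.9, -416.6, 109.0]
tcp_rot: [3.141, -0.0, 0.047]
contact_force: [-0.2, 0.0, -1.1]
grip_width: 15.7
finger_force: 30.0
```

```bash
python3 -c "
from h import *
np.set_printoptions(precision=1,suppress=True)
c=cap('wrist','pics/w4.png');t=cap('top','pics/t4.png');s=cap('side')
k=p(c,[[585.5,-411.8,142]])[0].astype(int);print(k)
m=box(c['pixels'].max(2)<70,k[0]-35,k[0]+35,max(0,k[1]-35),k[1]+35);print('knob',cv2.minEnclosingCircle(poly(c,m,142)))
for d,n in((t,'top'),(s,'side')):
  k=p(d,[[585.5,-411.8,142]])[0].astype(int);m=box(d['pixels'].max(2)<75,k[0]-12,k[0]+12,k[1]-12,k[1]+12);print(n,cv2.minEnclosingCircle(poly(d,m,142)))
go(489,-415,109,2.7)"
```

```text
[274  70]
knob ((585.672607421875, -412.9298095703125), 12.799180030822754)
top ((581.2476196289062, -410.8553466796875), 11.41618537902832)
side ((542.9119262695312, -395.9130859375), 19.72616195678711)
goal (489, -415, 109, 2.7) now [ 488.9 -416.4  109. ] [180.   -0.    2.7] t 7.0  -> xyz [ 0. -0.  0.] twist -0.0
```

View pics/w4.png

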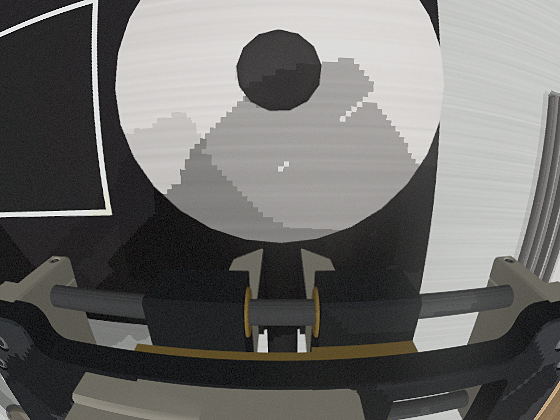

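The pan now stands centred on the ring, with the knob at (278,70) and the measured error about 1 mm. I'll release it, rise, and work out the slider's position.

Call:
play_rows:
  commands:
    - {"x":0,"y":0,"z":0,"twist":0}
    - {"x":0,"y":0,"z":0,"twist":0}
    - {"x":0,"y":0,"z":0,"twist":0}
    - {"x":0,"y":0,"z":0,"twist":0}
    - {"x":0,"y":0,"z":0,"twist":0}
    - {"x":0,"y":0,"z":0,"twist":0}
    - {"x":0,"y":0,"z":0,"twist":0}
    - {"x":0,"y":0,"z":0,"twist":0}
  jaw: 0

```text
time: 7.75
tool_pos: [489.0, -416.2, 109.0]
tcp_rot: [3.142, 0.0, 0.047]
contact_force: [-0.4, 0.4, 0.1]
grip_width: 74.5
finger_force: 0.0
```

Call:
play_rows:
  commands:
    - {"x":0,"y":0,"z":-0.015,"twist":0}
    - {"x":0,"y":0,"z":-0.04,"twist":0}
    - {"x":0,"y":0,"z":-0.075,"twist":0}
    - {"x":0,"y":0,"z":-0.11,"twist":0}
    - {"x":0,"y":0,"z":-0.15,"twist":0}
    - {"x":0,"y":0,"z":-0.19,"twist":0}
    - {"x":0,"y":0,"z":-0.19,"twist":0}
    - {"x":0,"y":0,"z":-0.19,"twist":0}

```text
time: 8.55
tool_pos: [489.1, -416.3, 299.9]
tcp_rot: [3.14, -0.001, 0.047]
contact_force: [0.3, -0.8, -0.9]
grip_width: 91.7
finger_force: 0.0
```

```bash
python3 -c "
from h import *
import pickle
c=pickle.load(open('w2.pkl','rb'))
print('slider top',w(c,[134.5,157.5],104).round(1))
d=cap('wrist','pics/w5.png');k=p(d,[[585.5,-411.8,142]])[0].astype(int);m=box(d['pixels'].max(2)<70,k[0]-30,k[0]+30,max(0,k[1]-30),k[1]+30);print('knob',k,cv2.minEnclosingCircle(poly(d,m,142)))
go(510,-70,230,94)"
```

```text
slider top [[502.7 -72.5 104. ]]
knob [278  95] ((585.655029296875, -413.25152587890625), 12.39879035949707)
goal (510, -70, 230, 94) now [ 488.8 -415.9  298.3] [-180.     0.     2.7] t 8.6  -> xyz [ 0.0375 -0.3445  0.0685] twist -91.3
```

Call:
play_rows:
  commands:
    - {"x":0.005,"y":-0.043,"z":0.008,"twist":-8}
    - {"x":0.009,"y":-0.086,"z":0.017,"twist":-16}
    - {"x":0.014,"y":-0.129,"z":0.026,"twist":-24}
    - {"x":0.019,"y":-0.172,"z":0.034,"twist":-32}
    - {"x":0.023,"y":-0.215,"z":0.043,"twist":-40}
    - {"x":0.028,"y":-0.258,"z":0.051,"twist":-48}
    - {"x":0.033,"y":-0.301,"z":0.06,"twist":-56}
    - {"x":0.037,"y":-0.344,"z":0.068,"twist":-63}

```text
time: 9.4
tool_pos: [508.7, -68.8, 228.9]
tcp_rot: [-3.138, 0.0, 1.152]
contact_force: [0.2, -0.2, 0.1]
grip_width: 92.1
finger_force: 0.0
```

Call:
play_rows:
  commands:
    - {"x":0,"y":0,"z":0,"twist":-8}
    - {"x":0,"y":0,"z":0,"twist":-16}
    - {"x":0,"y":0,"z":0,"twist":-24}
    - {"x":0,"y":0,"z":0,"twist":-28.3}
    - {"x":0,"y":0,"z":0,"twist":-28.3}
    - {"x":0,"y":0,"z":0,"twist":-28.3}
    - {"x":0,"y":0,"z":0,"twist":-28.3}
    - {"x":0,"y":0,"z":0,"twist":-28.3}

```text
time: 10.2
tool_pos: [509.6, -70.8, 230.7]
tcp_rot: [-3.141, -0.0, 1.639]
contact_force: [0.3, -0.1, 0.5]
grip_width: 91.6
finger_force: 0.0
```

```bash
python3 -c "
from h import *
import pickle
d=cap('wrist','pics/w6.png');pickle.dump(d,open('w6.pkl','wb'))
print(p(d,[[502,-71,104],[554.5,-29.5,56],[436.5,105.5,40]]).round(1))
i=cv2.imread('pics/w6.png');cv2.imwrite('pics/w6b.png',cv2.resize(i,(800,600),interpolation=cv2.INTER_CUBIC))
go(502,-71,96,94)"
```

```text
[[271.6 206.6]
 [330.4 154. ]
 [219.2  13.6]]
goal (502, -71, 96, 94) now [509.7 -70.8 230.8] [-180.    -0.    93.9] t 10.2  -> xyz [ 0.0004 -0.0077  0.1348] twist -0.1
```

View pics/w6b.png

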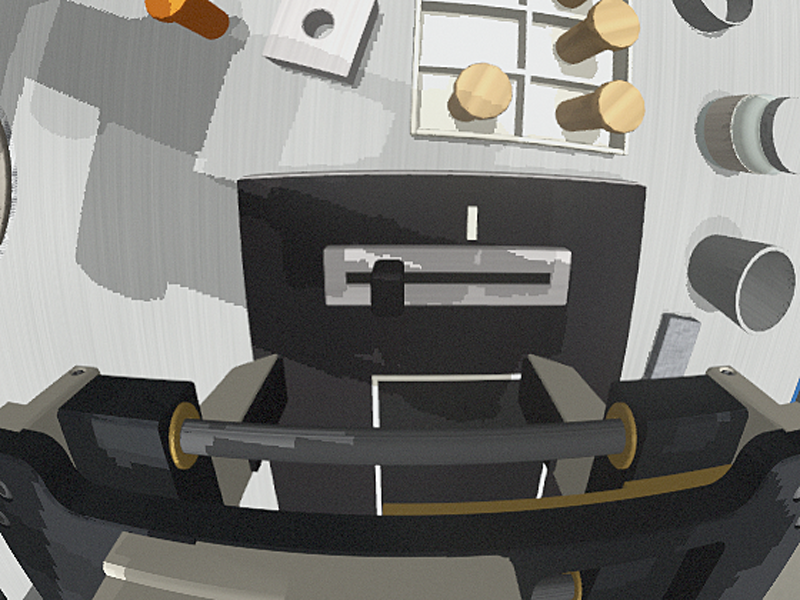

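Slider top is at (388,296), the tab at (472,223), and pillar caps at (483,91), (621,107) and (613,25). All match the predictions. Next I'll refine the tab and descend onto the slider.

```bash
python3 -c "
from h import *
import pickle
c=pickle.load(open('w6.pkl','rb'));g=c['pixels'].min(2)
m=box(g>110,322,338,140,170);print('tab',cv2.minAreaRect(poly(c,m,56)))
m=box(g>75,222,405,165,220);m=cv2.morphologyEx(m,cv2.MORPH_CLOSE,np.ones((25,25)));print('track',cv2.minAreaRect(poly(c,m,64)))
T=lambda x,y,z:w(c,[x*.7,y*.7],z)[0].round(1)
print('slider',T(388,297,104),T(370,297,104),T(404,297,104),'D',T(483,91,99),'C',T(621,107,99),'B',T(613,25,99),'bore',T(319,24,40))
for q in [(411,136),(628,153),(416,0)]: print('crate',T(*q,35))
"
```

```text
tab ((554.2813720703125, -31.068580627441406), (5.887589454650879, 22.502229690551758), 5.499409198760986)
track ((541.5740356445312, -63.642860412597656), (169.7930145263672, 47.744754791259766), 3.862877607345581)
slider [502.1 -72.2 104. ] [491.5 -72.9 104. ] [511.5 -71.5 104. ] D [547.6  51.2  99. ] C [633.3  55.3  99. ] B [625.1 106.6  99. ] bore [440.9 102.   40. ]
crate [510.  24.  35.]
crate [673.8  31.8  35. ]
crate [506.7 124.6  35. ]
```

Call:
play_rows:
  commands:
    - {"x":0,"y":-0.008,"z":0.02,"twist":0}
    - {"x":0,"y":-0.008,"z":0.04,"twist":0}
    - {"x":0,"y":-0.008,"z":0.06,"twist":0}
    - {"x":0,"y":-0.008,"z":0.08,"twist":0}
    - {"x":0,"y":-0.008,"z":0.1,"twist":0}
    - {"x":0,"y":-0.008,"z":0.12,"twist":0}
    - {"x":0,"y":-0.008,"z":0.133,"twist":0}
    - {"x":0,"y":-0.008,"z":0.133,"twist":0}

```text
time: 11.05
tool_pos: [500.7, -71.1, 96.4]
tcp_rot: [-3.138, -0.001, 1.64]
contact_force: [-0.4, -0.7, 1.1]
grip_width: 92.1
finger_force: 0.0
```

Call:
play_rows:
  commands:
    - {"x":0,"y":0,"z":0,"twist":0}
    - {"x":0,"y":0,"z":0,"twist":0}
    - {"x":0,"y":0,"z":0,"twist":0}
    - {"x":0,"y":0,"z":0,"twist":0}
    - {"x":0,"y":0,"z":0,"twist":0}
    - {"x":0,"y":0,"z":0,"twist":0}
    - {"x":0,"y":0,"z":0,"twist":0}
    - {"x":0,"y":0,"z":0,"twist":0}
  jaw: 1

```text
time: 11.85
tool_pos: [501.8, -71.4, 98.0]
tcp_rot: [3.142, 0.0, 1.641]
contact_force: [0.8, -0.9, -1.2]
grip_width: 32.3
finger_force: 0.0
```

Call:
play_rows:
  commands:
    - {"x":0,"y":0,"z":0,"twist":0}
    - {"x":0,"y":0,"z":0,"twist":0}
    - {"x":0,"y":0,"z":0,"twist":0}
    - {"x":0,"y":0,"z":0,"twist":0}
    - {"x":0,"y":0,"z":0,"twist":0}
    - {"x":0,"y":0,"z":0,"twist":0}
    - {"x":0,"y":0,"z":0,"twist":0}
    - {"x":0,"y":0,"z":0,"twist":0}

```text
time: 12.65
tool_pos: [501.7, -71.4, 98.0]
tcp_rot: [-3.141, 0.0, 1.641]
contact_force: [-0.8, 1.3, -0.6]
grip_width: 19.3
finger_force: 30.0
```

Call:
play_rows:
  commands:
    - {"x":0,"y":0.007,"z":0,"twist":0}
    - {"x":0,"y":0.016,"z":0,"twist":0}
    - {"x":0,"y":0.025,"z":0,"twist":0}
    - {"x":0,"y":0.034,"z":0,"twist":0}
    - {"x":0,"y":0.043,"z":0,"twist":0}
    - {"x":0,"y":0.0505,"z":0,"twist":0}
    - {"x":0,"y":0.0554,"z":0,"twist":0}
    - {"x":0,"y":0.0554,"z":0,"twist":0}

```text
time: 13.45
tool_pos: [558.2, -67.5, 98.0]
tcp_rot: [3.14, 0.0, 1.641]
contact_force: [1.0, -1.2, 0.1]
grip_width: 19.9
finger_force: 30.0
```

```bash
python3 -c "
from h import *
go(557,-67.5,98,94)
c=cap('top','pics/t7.png');t=c['pixels'][130:280,120:450,::-1];cv2.imwrite('pics/t7b.png',cv2.resize(t,(800,364),interpolation=cv2.INTER_CUBIC))
m=box(c['pixels'].max(2)<75,*[int(a) for k in [p(c,[[585.5,-411.8,142]])[0]] for a in (k[0]-12,k[0]+12,k[1]-12,k[1]+12)]);print('pan top',cv2.minEnclosingCircle(poly(c,m,142)))"
```

```text
goal (557, -67.5, 98, 94) now [558.2 -67.5  98. ] [179.9   0.   94. ] t 13.4  -> xyz [ 0.0001 -0.0012 -0.    ] twist 0.0
pan top ((580.7613525390625, -421.4574890136719), 34.291595458984375)
```

Call:
play_rows:
  commands:
    - {"x":0,"y":0,"z":0,"twist":0}
    - {"x":0,"y":0,"z":0,"twist":0}
    - {"x":0,"y":0,"z":0,"twist":0}
    - {"x":0,"y":0,"z":0,"twist":0}
    - {"x":0,"y":0,"z":0,"twist":0}
    - {"x":0,"y":0,"z":0,"twist":0}
    - {"x":0,"y":0,"z":0,"twist":0}
    - {"x":0,"y":0,"z":0,"twist":0}

```text
time: 14.3
tool_pos: [557.0, -67.6, 98.0]
tcp_rot: [-3.142, 0.0, 1.641]
contact_force: [1.1, -0.2, -1.8]
grip_width: 19.9
finger_force: 30.0
```

Call:
play_rows:
  commands:
    - {"x":0,"y":0,"z":0,"twist":0}
    - {"x":0,"y":0,"z":0,"twist":0}
    - {"x":0,"y":0,"z":0,"twist":0}
    - {"x":0,"y":0,"z":0,"twist":0}
    - {"x":0,"y":0,"z":0,"twist":0}
    - {"x":0,"y":0,"z":0,"twist":0}
    - {"x":0,"y":0,"z":0,"twist":0}
    - {"x":0,"y":0,"z":0,"twist":0}
  jaw: 0

```text
time: 15.1
tool_pos: [557.1, -67.5, 98.0]
tcp_rot: [-3.142, 0.0, 1.64]
contact_force: [0.4, -0.5, 0.8]
grip_width: 79.2
finger_force: 0.0
```

Call:
play_rows:
  commands:
    - {"x":0,"y":0,"z":-0.02,"twist":0}
    - {"x":0,"y":0,"z":-0.05,"twist":0}
    - {"x":0,"y":0,"z":-0.09,"twist":0}
    - {"x":0,"y":0,"z":-0.13,"twist":0}
    - {"x":0,"y":0,"z":-0.17,"twist":0}
    - {"x":0,"y":0,"z":-0.2,"twist":0}
    - {"x":0,"y":0,"z":-0.2,"twist":0}
    - {"x":0,"y":0,"z":-0.2,"twist":0}

```text
time: 15.9
tool_pos: [557.0, -67.5, 298.2]
tcp_rot: [3.141, 0.0, 1.641]
contact_force: [0.3, -0.0, -0.7]
grip_width: 91.5
finger_force: 0.0
```

```bash
python3 -c "
from h import *
import pickle
c=cap('wrist','pics/w8.png');pickle.dump(c,open('w8.pkl','wb'));g=c['pixels'].min(2)
k=p(c,[[554.4,-30.3,56]])[0].astype(int);m=box(g>110,k[0]-8,k[0]+8,k[1]-12,k[1]+12);print('tab',cv2.minAreaRect(poly(c,m,56)))
print(p(c,[[557,-67.5,104],[554.4,-30.3,56],[585.5,-412,142]]).round(1))
i=cv2.imread('pics/w8.png');cv2.imwrite('pics/w8b.png',cv2.resize(i,(800,600),interpolation=cv2.INTER_CUBIC))
go(560,57,230,94)"
```

```text
tab ((554.1572875976562, -30.868648529052734), (5.8058390617370605, 22.273916244506836), 3.9820852279663086)
[[280.7 187.3]
 [280.7 146.1]
 [284.2 424.7]]
goal (560, 57, 230, 94) now [556.6 -67.4 297. ] [-179.9   -0.    94. ] t 15.9  -> xyz [0.1238 0.0122 0.0671] twist -0.0
```

View pics/w8b.png

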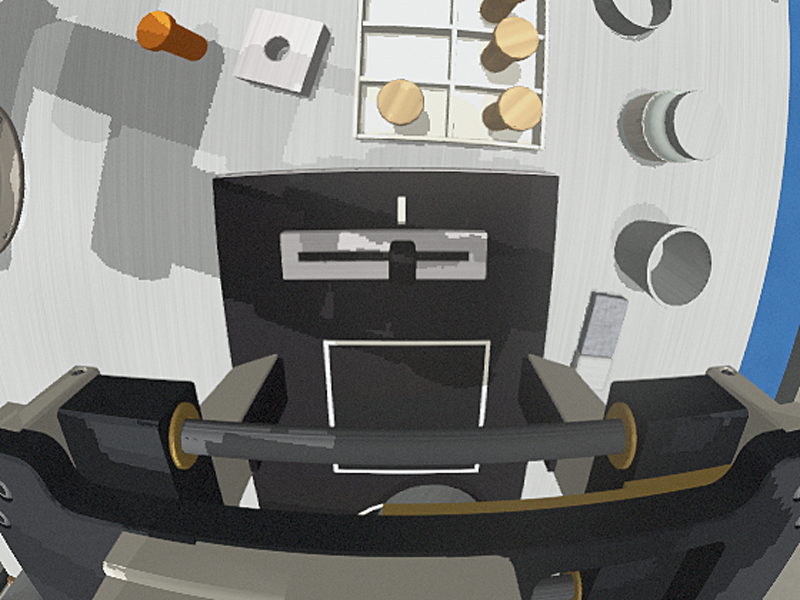

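The slider (402,260) and tab (402,208) are in line. Next the crate, gauge and rack, which I'll measure from closer overhead.

Call:
play_rows:
  commands:
    - {"x":0.02,"y":0.0,"z":0,"twist":0}
    - {"x":0.05,"y":-0.01,"z":0,"twist":0}
    - {"x":0.08,"y":-0.015,"z":0,"twist":0}
    - {"x":0.11,"y":-0.02,"z":0,"twist":0}
    - {"x":0.12,"y":-0.02,"z":0,"twist":0}
    - {"x":0.12,"y":-0.02,"z":0,"twist":0}
    - {"x":0.12,"y":-0.02,"z":0,"twist":0}
    - {"x":0.12,"y":-0.02,"z":0,"twist":0}

```text
time: 16.75
tool_pos: [529.0, 49.7, 297.5]
tcp_rot: [-3.141, 0.0, 1.639]
contact_force: [-0.2, -0.5, -0.2]
grip_width: 91.7
finger_force: 0.0
```

```bash
python3 -c "
from h import *
import pickle
c=cap('wrist','pics/w9.png');pickle.dump(c,open('w9.pkl','wb'))
i=cv2.imread('pics/w9.png');cv2.imwrite('pics/w9b.png',cv2.resize(i,(800,600),interpolation=cv2.INTER_CUBIC))
go(546,54,230,94)"
```

```text
goal (546, 54, 230, 94) now [529.   49.7 297.6] [-180.     0.    93.9] t 16.8  -> xyz [0.0032 0.0173 0.0676] twist -0.1
```

View pics/w9b.png

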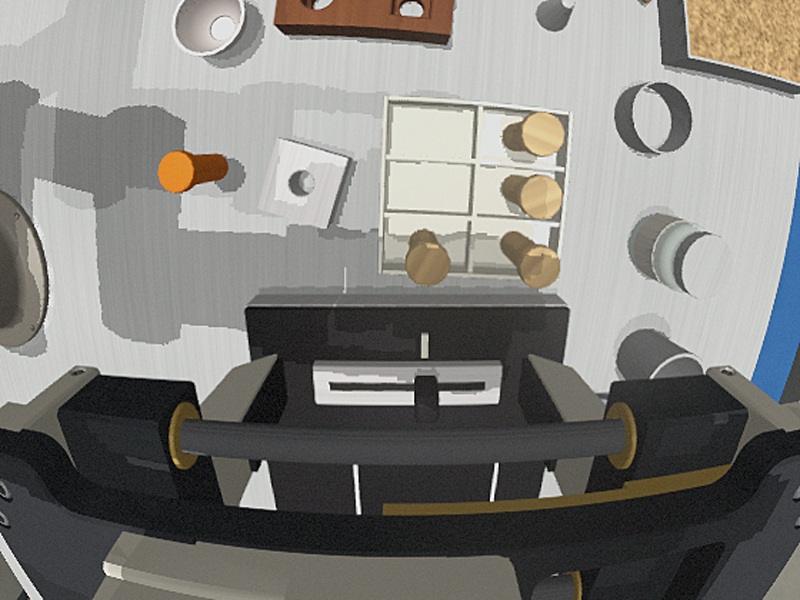

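Pillar caps at (543,134), (541,197), (538,265) and (428,264); gauge bore at (301,182); crate corners at (386,97), (571,112), (380,272) and (560,288).

```bash
python3 -c "
from h import *
import pickle
c=pickle.load(open('w9.pkl','rb'))
T=lambda x,y,z,c=c:w(c,[x*.7,y*.7],z)[0].round(1)
hsv=cv2.cvtColor(c['pixels'],cv2.COLOR_RGB2HSV)
for n,(x,y) in dict(A=(543,134),B=(541,197),C=(538,265),D=(428,264)).items(): print(n,T(x,y,99))
Wc=np.array([T(*q,35)[:2] for q in [(386,97),(571,112),(560,288),(380,272)]],np.float32);print('crate',Wc.tolist(),cv2.minAreaRect(Wc))
print('bore',T(301,182,40),[T(*q,40).tolist() for q in[(277,138),(352,159),(335,228),(258,207)]])
d=pickle.load(open('w8.pkl','rb'))
for n,(x,y) in dict(B=(517,39),C=(519,108),D=(401,101)).items(): print(n,T(x,y,99,d))
print('bore',T(276,48,40,d))
print('rack near/right edge',T(275,35,40),T(452,45,40), T(452,45,0))
"
```

```text
A [624.1 156.   99. ]
B [627.4 109.6  99. ]
C [631.8  58.3  99. ]
D [548.4  52.6  99. ]
crate [[507.20001220703125, 179.0], [667.2999877929688, 184.0], [677.2999877929688, 24.299999237060547], [511.3999938964844, 27.299999237060547]] ((591.9814453125, 101.64161682128906), (165.7255096435547, 159.934326171875), 1.7887938022613525)
bore [439.9 103.4  40. ] [[417.3, 140.8, 40.0], [482.6, 124.6, 40.0], [470.9, 65.0, 40.0], [401.8, 80.6, 40.0]]
B [628.  107.4  99. ]
C [632.9  55.7  99. ]
D [548.8  52.1  99. ]
bore [439.5 102.7  40. ]
rack near/right edge [409.6 231.8  40. ] [558.6 227.9  40. ] [562.1 237.8   0. ]
```

Call:
play_rows:
  commands:
    - {"x":0.001,"y":0.01,"z":0.03,"twist":0}
    - {"x":0.0013,"y":0.0195,"z":0.07,"twist":0}
    - {"x":0.0013,"y":0.0195,"z":0.11,"twist":0}
    - {"x":0.0013,"y":0.0195,"z":0.15,"twist":0}
    - {"x":0.0013,"y":0.0195,"z":0.15,"twist":0}
    - {"x":0.0013,"y":0.0195,"z":0.15,"twist":0}
    - {"x":0.0013,"y":0.0195,"z":0.15,"twist":0}
    - {"x":0.0013,"y":0.0195,"z":0.15,"twist":0}
  jaw: 0.42

```text
time: 17.6
tool_pos: [549.4, 53.3, 150.3]
tcp_rot: [3.137, 0.001, 1.64]
contact_force: [-0.3, -0.3, 0.1]
grip_width: 53.3
finger_force: 0.0
```

```bash
python3 -c "
from h import *
import pickle
from plant import bot
print(bot.get_obs()['grip_width'])
c=cap('wrist','pics/w10.png');pickle.dump(c,open('w10.pkl','wb'));print(p(c,[[548.5,52.3,99],[548.5,52.3,80]]))
d=pickle.load(open('w8.pkl','rb'))
print('jar top',w(d,np.array([695,127])*.7,100).round(1),'cutter',w(d,np.array([633,8])*.7,40).round(1))
go(548.5,52.3,70,94)"
```

```text
53.33030486231765
[[278.24317408 244.79012676]
 [278.41491109 233.26342247]]
jar top [[783.9  68.2 100. ]] cutter [[750.  178.1  40. ]]
goal (548.5, 52.3, 70, 94) now [549.2  53.3 150. ] [179.8   0.   94. ] t 17.6  -> xyz [-0.001 -0.001  0.08 ] twist -0.0
```

View pics/w10.png

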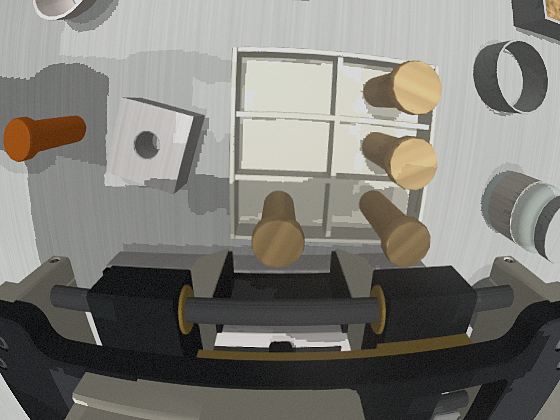

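D's cap is at (278,243) as predicted, and the gauge bore is at (147,144). Descending on D and gripping.

Call:
play_rows:
  commands:
    - {"x":0,"y":-0.001,"z":0.015,"twist":0}
    - {"x":0,"y":-0.001,"z":0.03,"twist":0}
    - {"x":0,"y":-0.001,"z":0.045,"twist":0}
    - {"x":0,"y":-0.001,"z":0.06,"twist":0}
    - {"x":0,"y":-0.001,"z":0.07,"twist":0}
    - {"x":0,"y":-0.001,"z":0.08,"twist":0}
    - {"x":0,"y":-0.001,"z":0.08,"twist":0}
    - {"x":0,"y":-0.001,"z":0.08,"twist":0}

```text
time: 18.45
tool_pos: [547.4, 53.4, 68.4]
tcp_rot: [3.141, 0.0, 1.641]
contact_force: [0.3, 0.0, 0.5]
grip_width: 53.5
finger_force: 0.0
```

Call:
play_rows:
  commands:
    - {"x":0,"y":0,"z":0,"twist":0}
    - {"x":0,"y":0,"z":0,"twist":0}
    - {"x":0,"y":0,"z":0,"twist":0}
    - {"x":0,"y":0,"z":0,"twist":0}
    - {"x":0,"y":0,"z":0,"twist":0}
    - {"x":0,"y":0,"z":0,"twist":0}
    - {"x":0,"y":0,"z":0,"twist":0}
    - {"x":0,"y":0,"z":0,"twist":0}
  jaw: 1

```text
time: 19.25
tool_pos: [547.4, 53.4, 68.3]
tcp_rot: [3.141, 0.0, 1.641]
contact_force: [0.2, 0.8, 5.5]
grip_width: 32.4
finger_force: 30.0
```

```bash
python3 -c "
from h import *
import pickle
c=pickle.load(open('w10.pkl','rb'))
for n,q,z in (('A',(415,87),99),('B',(413,163),99),('C',(403,239),99),('D',(278,243),99),('bore',(147,144.5),40)): print(n,w(c,q,z).round(1))
for q in[(125,97),(204,117),(181,192),(106,186)]:print(w(c,q,40).round(1))
c=cap('top');g=c['pixels'];
r=lambda x,y:w(c,[x*.7,y*.7],40).round(1)
print('rack wells top-view',r(246,316),r(266,316),r(286,316),r(244,350),r(264,350),r(285,350))
"
```

```text
A [[622.1 156.3  99. ]]
B [[626.6 110.5  99. ]]
C [[629.   60.7  99. ]]
D [[548.3  53.5  99. ]]
bore [[440.5 103.2  40. ]]
[[420.3 141.5  40. ]]
[[487.3 125.4  40. ]]
[[469.3  65.6  40. ]]
[[399.8  67.3  40. ]]
rack wells top-view [[521.  358.2  40. ]] [[521.  310.9  40. ]] [[521.  263.7  40. ]] [[441.1 361.4  40. ]] [[441.1 314.3  40. ]] [[441.1 264.9  40. ]]
```

Call:
play_rows:
  commands:
    - {"x":0,"y":0,"z":0,"twist":0}
    - {"x":0,"y":0,"z":0,"twist":0}
    - {"x":0,"y":0,"z":0,"twist":0}
    - {"x":0,"y":0,"z":0,"twist":0}
    - {"x":0,"y":0,"z":0,"twist":0}
    - {"x":0,"y":0,"z":0,"twist":0}
    - {"x":0,"y":0,"z":0,"twist":0}
    - {"x":0,"y":0,"z":0,"twist":0}

```text
time: 20.1
tool_pos: [547.4, 53.4, 68.3]
tcp_rot: [3.141, 0.0, 1.641]
contact_force: [-0.7, -0.8, 4.5]
grip_width: 32.4
finger_force: 30.0
```

```bash
python3 -c "
from h import *
c=cap('wrist','pics/w11.png');s=cap('side','pics/s11.png')
k=p(s,[[548,53,70]])[0].astype(int);a=s['pixels'][k[1]-60:k[1]+60,k[0]-60:k[0]+60,::-1]
b=c['pixels'][180:330,200:360,::-1]
cv2.imwrite('pics/m11.png',np.hstack([cv2.resize(a,(400,400)),cv2.resize(b,(400,400))]))"
```

```text
(no output)
```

View pics/m11.png

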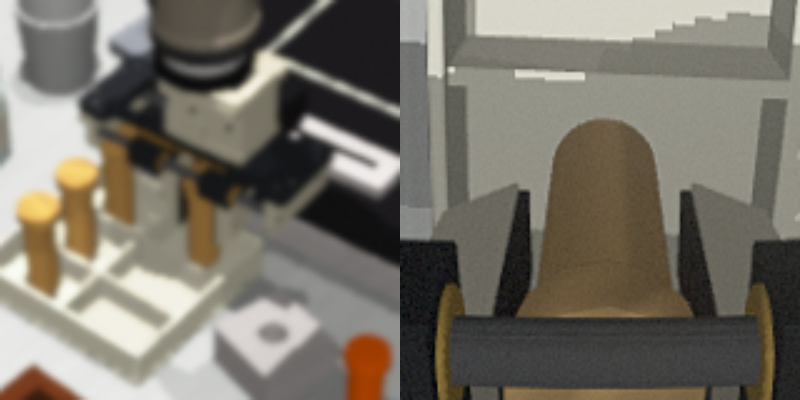

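The pads touch the lower edge of the cap (width 32.4) instead of the shaft. I'll open, rise, and grip the cap squarely.

Call:
play_rows:
  commands:
    - {"x":0,"y":0,"z":0,"twist":0}
    - {"x":0,"y":0,"z":0,"twist":0}
    - {"x":0,"y":0,"z":0,"twist":0}
    - {"x":0,"y":0,"z":-0.01,"twist":0}
    - {"x":0,"y":0,"z":-0.02,"twist":0}
    - {"x":0,"y":0,"z":-0.0285,"twist":0}
    - {"x":0,"y":0,"z":-0.0285,"twist":0}
    - {"x":0,"y":0,"z":-0.0285,"twist":0}
  jaw: 0.42

```text
time: 21.0
tool_pos: [547.3, 53.4, 97.0]
tcp_rot: [3.141, 0.0, 1.641]
contact_force: [-0.4, 0.4, -0.0]
grip_width: 53.4
finger_force: 0.0
```

Call:
play_rows:
  commands:
    - {"x":0,"y":0,"z":0,"twist":0}
    - {"x":0,"y":0,"z":0,"twist":0}
    - {"x":0,"y":0,"z":0,"twist":0}
    - {"x":0,"y":0,"z":0,"twist":0}
    - {"x":0,"y":0,"z":0,"twist":0}
    - {"x":0,"y":0,"z":0,"twist":0}
    - {"x":0,"y":0,"z":0,"twist":0}
    - {"x":0,"y":0,"z":0,"twist":0}
  jaw: 1

```text
time: 21.8
tool_pos: [547.1, 53.4, 96.5]
tcp_rot: [-3.142, 0.0, 1.641]
contact_force: [0.5, 0.6, -0.5]
grip_width: 33.3
finger_force: 30.0
```

Call:
play_rows:
  commands:
    - {"x":0,"y":0,"z":-0.005,"twist":0}
    - {"x":0,"y":0,"z":-0.015,"twist":0}
    - {"x":0,"y":0,"z":-0.03,"twist":0}
    - {"x":0,"y":0,"z":-0.045,"twist":0}
    - {"x":0,"y":0,"z":-0.06,"twist":0}
    - {"x":0,"y":0,"z":-0.06,"twist":0}
    - {"x":0,"y":0,"z":-0.06,"twist":0}
    - {"x":0,"y":0,"z":-0.06,"twist":0}

```text
time: 22.6
tool_pos: [546.7, 53.4, 155.9]
tcp_rot: [-3.14, -0.0, 1.64]
contact_force: [-0.0, -0.2, -1.2]
grip_width: 33.2
finger_force: 30.0
```

```bash
python3 -c "
from h import *
from plant import bot
print(bot.get_obs()['contact_force'])
c=cap('wrist','pics/w12.png')
P=bot.get_obs()['tool_pos'];print(p(c,[P+[0,0,-14],P+[0,0,-93],P+[0,0,-83]]))
go(440.2,103.2,157,94)
i=cv2.imread('pics/w12.png');cv2.imwrite('pics/w12.png',cv2.resize(i[:,100:460],(720,840))[:600])"
```

```text
[-0.03658526 -0.16140994 -1.17170759]
[[279.81355314 272.695227  ]
 [280.5608014  220.61804166]
 [280.49157687 225.40397428]]
goal (440.2, 103.2, 157, 94) now [546.7  53.4 155.8] [-179.9   -0.    94. ] t 22.6  -> xyz [ 0.0571 -0.1027 -0.0011] twist -0.0
```

View pics/w12.png

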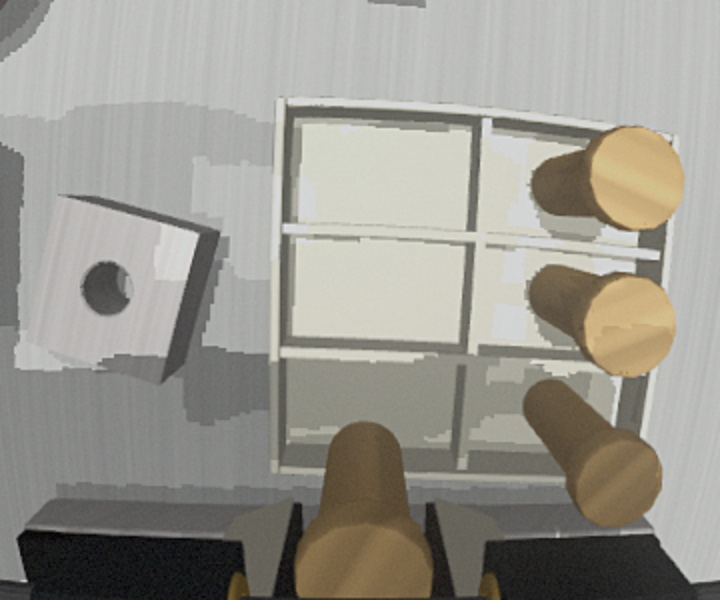

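The pillar hangs upright between the pads. Now to the gauge, measured several times at (440.2,103.2).

Call:
play_rows:
  commands:
    - {"x":0.012,"y":-0.022,"z":0,"twist":0}
    - {"x":0.025,"y":-0.045,"z":0,"twist":0}
    - {"x":0.038,"y":-0.068,"z":0,"twist":0}
    - {"x":0.05,"y":-0.09,"z":0,"twist":0}
    - {"x":0.057,"y":-0.1027,"z":0,"twist":0}
    - {"x":0.057,"y":-0.1027,"z":0,"twist":0}
    - {"x":0.057,"y":-0.1027,"z":0,"twist":0}
    - {"x":0.057,"y":-0.1027,"z":0.01,"twist":0}

```text
time: 23.45
tool_pos: [442.7, 102.8, 147.1]
tcp_rot: [3.138, 0.0, 1.64]
contact_force: [0.2, 0.1, -0.2]
grip_width: 33.3
finger_force: 30.0
```

```bash
python3 -c "
from h import *
from plant import bot
c=cap('wrist','pics/w13.png')
P=bot.get_obs()['tool_pos'];print(p(c,[[440.2,103.2,40],P+[0,0,-92.5],P+[0,13,-92.5]]))
go(440.2,103.2,130.5,94)
i=cv2.imread('pics/w13.png');cv2.imwrite('pics/w13.png',cv2.resize(i[130:280,180:380],(800,600)))"
```

```text
[[276.78192009 213.77557781]
 [277.97254161 219.910149  ]
 [279.12136389 203.25565146]]
goal (440.2, 103.2, 130.5, 94) now [441.3 102.6 144.9] [-180.    0.   94.] t 23.5  -> xyz [ 0.0006 -0.001   0.0144] twist -0.0
```

View pics/w13.png

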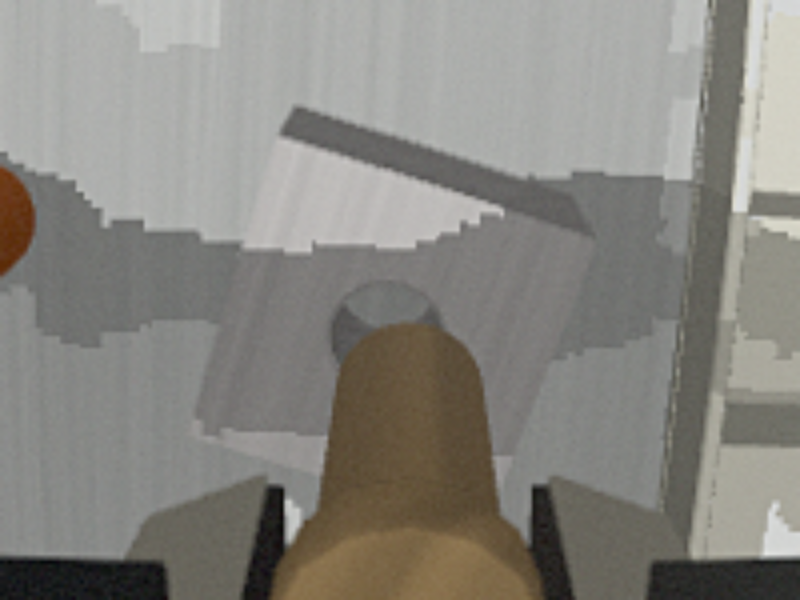

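The foot's far edge is at row 211, where a full-width foot would show at row 203, so D looks chamfered. The gauge will confirm it.

Call:
play_rows:
  commands:
    - {"x":0.0006,"y":-0.001,"z":0.003,"twist":0}
    - {"x":0.0006,"y":-0.001,"z":0.006,"twist":0}
    - {"x":0.0006,"y":-0.001,"z":0.009,"twist":0}
    - {"x":0.0006,"y":-0.001,"z":0.0115,"twist":0}
    - {"x":0.0006,"y":-0.001,"z":0.0135,"twist":0}
    - {"x":0.0006,"y":-0.001,"z":0.0145,"twist":0}
    - {"x":0.0006,"y":-0.001,"z":0.0145,"twist":0}
    - {"x":0.0006,"y":-0.001,"z":0.0145,"twist":0}

```text
time: 24.3
tool_pos: [439.7, 103.6, 132.1]
tcp_rot: [3.141, 0.0, 1.641]
contact_force: [0.3, -0.1, 0.3]
grip_width: 33.3
finger_force: 30.0
```

Call:
play_rows:
  commands:
    - {"x":0,"y":0,"z":0.001,"twist":0}
    - {"x":0,"y":0,"z":0.002,"twist":0}
    - {"x":0,"y":0,"z":0.002,"twist":0}
    - {"x":0,"y":0,"z":0.002,"twist":0}
    - {"x":0,"y":0,"z":0.002,"twist":0}
    - {"x":0,"y":0,"z":0.002,"twist":0}
    - {"x":0,"y":0,"z":0.002,"twist":0}
    - {"x":0,"y":0,"z":0.002,"twist":0}

```text
time: 25.1
tool_pos: [439.7, 103.6, 130.0]
tcp_rot: [-3.142, 0.0, 1.64]
contact_force: [-0.3, 1.0, -0.4]
grip_width: 33.3
finger_force: 30.0
```

Call:
play_rows:
  commands:
    - {"x":0,"y":0,"z":0.001,"twist":0}
    - {"x":0,"y":0,"z":0.002,"twist":0}
    - {"x":0,"y":0,"z":0.0025,"twist":0}
    - {"x":0,"y":0,"z":0.0025,"twist":0}
    - {"x":0,"y":0,"z":0.0025,"twist":0}
    - {"x":0,"y":0,"z":0.0025,"twist":0}
    - {"x":0,"y":0,"z":0.0025,"twist":0}
    - {"x":0,"y":0,"z":0.0025,"twist":0}

```text
time: 25.9
tool_pos: [439.7, 103.6, 127.5]
tcp_rot: [3.142, 0.0, 1.641]
contact_force: [0.6, -0.0, -1.3]
grip_width: 33.2
finger_force: 30.0
```

Call:
play_rows:
  commands:
    - {"x":0,"y":0,"z":-0.01,"twist":0}
    - {"x":0,"y":0,"z":-0.02,"twist":0}
    - {"x":0,"y":0,"z":-0.03,"twist":0}
    - {"x":0,"y":0,"z":-0.03,"twist":0}
    - {"x":0,"y":0,"z":-0.03,"twist":0}
    - {"x":0,"y":0,"z":-0.03,"twist":0}
    - {"x":0,"y":0,"z":-0.03,"twist":0}
    - {"x":0,"y":0,"z":-0.03,"twist":0}

```text
time: 26.7
tool_pos: [439.5, 103.6, 157.2]
tcp_rot: [-3.141, 0.0, 1.64]
contact_force: [-0.3, -0.2, -1.3]
grip_width: 33.2
finger_force: 30.0
```

```bash
python3 -c "
from h import *
c=cap('wrist','pics/w14.png')
go(441,264.5,157,94); go(441,240,157,94)"
```

```text
goal (441, 264.5, 157, 94) now [439.6 103.6 157.2] [-180.    0.   94.] t 26.8  -> xyz [0.1604 0.0126 0.0002] twist -0.0
goal (441, 240, 157, 94) now [439.6 103.6 157.2] [-180.    0.   94.] t 26.8  -> xyz [0.136  0.0109 0.0002] twist -0.0
```

No contact at 5 mm depth, so D is chamfered. Next a closer look at the rack for the wells.

```bash
python3 -c "
from h import *
go(480,195,220,94)"
```

```text
goal (480, 195, 220, 94) now [439.6 103.6 157.2] [-180.    0.   94.] t 26.8  -> xyz [ 0.0884  0.0467 -0.0628] twist -0.0
```

Call:
play_rows:
  commands:
    - {"x":0.015,"y":0.005,"z":-0.01,"twist":0}
    - {"x":0.035,"y":0.015,"z":-0.02,"twist":0}
    - {"x":0.055,"y":0.025,"z":-0.035,"twist":0}
    - {"x":0.075,"y":0.035,"z":-0.05,"twist":0}
    - {"x":0.088,"y":0.047,"z":-0.063,"twist":0}
    - {"x":0.088,"y":0.047,"z":-0.063,"twist":0}
    - {"x":0.088,"y":0.047,"z":-0.063,"twist":0}
    - {"x":0.088,"y":0.047,"z":-0.063,"twist":0}

```text
time: 27.55
tool_pos: [479.5, 193.9, 219.4]
tcp_rot: [-3.139, 0.001, 1.64]
contact_force: [-0.2, 0.1, -1.1]
grip_width: 33.1
finger_force: 30.0
```

```bash
python3 -c "
from h import *
import pickle
c=cap('wrist','pics/w15.png');pickle.dump(c,open('w15.pkl','wb'))
b=c['pixels'].astype(int);m=((b[...,0]>1.5*b[...,2])&(b[...,0]>35)).astype(np.uint8)
n,l,s,ce=cv2.connectedComponentsWithStats(m)
for k in range(1,n):
  if s[k,4]>300: print(s[k],ce[k].round(1),w(c,ce[k],40).round(0))
print(p(c,[[441,264,40],[441,312,40],[441,360,40],[521,264,40],[521,312,40],[521,360,40]]).round(0))
i=c['pixels'][:,:,::-1].copy();cv2.imwrite('pics/w15b.png',cv2.resize(i[0:300,100:500],(800,600)))"
```

```text
[  211     0   168   154 20548] [294.9  71.9] [[484. 311.  40.]]
[ 538    0   22  157 2903] [550.2  76.9] [[794. 366.  40.]]
[ 470   30   49   76 1150] [494.9  67.6] [[702. 353.  40.]]
[ 247  211   70   88 4276] [281.4 262.9] [[485. 114.  40.]]
[397 216  50  56 976] [426.  248.9] [[648. 139.  40.]]
[ 127  232   51   47 1045] [155.2 253.9] [[343. 112.  40.]]
[212 286  13  51 383] [217.2 311. ] [[413.  43.  40.]]
[339 286  13  51 362] [345.7 311. ] [[566.  54.  40.]]
[ 162  337  282   24 2795] [315.6 351.6] [[538. -13.  40.]]
[[246. 118.]
 [249.  68.]
 [253.  20.]
 [329. 124.]
 [334.  74.]
 [337.  27.]]
```

View pics/w15b.png

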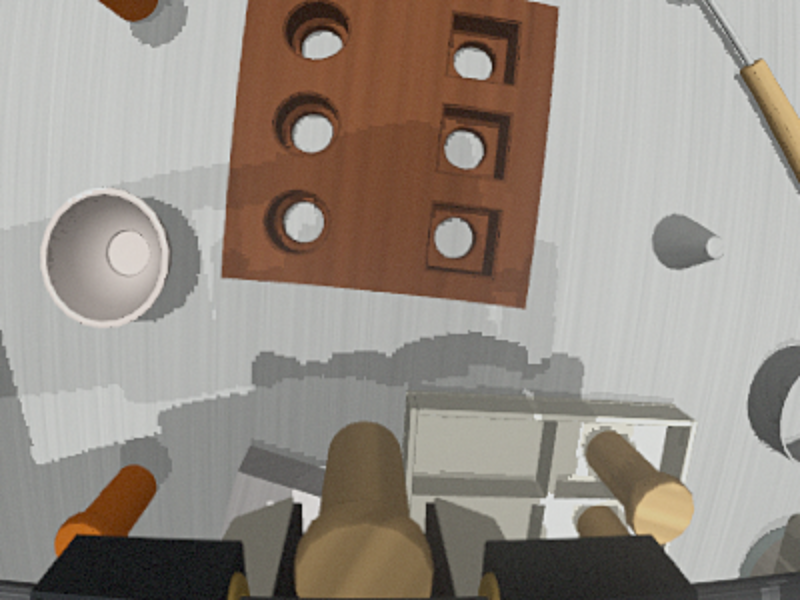

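The rack is clear. In view pixels the round wells are near (297,221), (307,124), (318,31) and the square wells near (464,239), (474,142), (484,49). Bore centres are at (304,222), (313,132), (455,238), (465,150) and (474,62). I'll fit the rack pose from these.

```bash
python3 -c "
from h import *
import pickle
c=pickle.load(open('w15.pkl','rb'))
loc=[];px=[];zz=[]
for (x,y),q in {(-40,-48):(297,221),(-40,0):(307,124),(-40,48):(318,31),(40,-48):(464,239),(40,0):(474,142),(40,48):(484,49)}.items(): loc.append((x,y));px.append(q);zz.append(40)
for (x,y),q in {(-40,-48):(304,222),(-40,0):(313,132),(40,-48):(455,238),(40,0):(465,150),(40,48):(474,62)}.items(): loc.append((x,y));px.append(q);zz.append(12)
for (x,y),q in {(-75,-77.5):(222,277),(75,-77.5):(526,307)}.items(): loc.append((x,y));px.append(q);zz.append(40)
loc=np.array(loc,float);W=w(c,np.array(px)/2+[100,0],np.array(zz,float))[:,:2]
f=lambda q:(loc@np.array([[np.cos(q[2]),np.sin(q[2])],[-np.sin(q[2]),np.cos(q[2])]])+q[:2]-W).ravel()
r=least_squares(f,[480,312,0],loss='soft_l1');print(r.x.round(3),f(r.x).reshape(-1,2).round(1).tolist())
q=r.x;M=np.array([[np.cos(q[2]),np.sin(q[2])],[-np.sin(q[2]),np.cos(q[2])]])
print((np.array([[-40,-48],[-40,0],[-40,48],[40,-48],[40,0],[40,48]])@M+q[:2]).round(1))
X=M.T
T=lambda x,y,z:w(c,[x/2+100,y/2],z)[0].round(1)
print('A',T(663,513,99))
"
```

```text
[ 4.84632e+02  3.16851e+02 -3.10000e-02] [[0.1, -0.9], [-0.2, -0.1], [-0.6, 0.8], [0.0, -0.6], [0.5, -0.1], [0.3, 0.5], [-0.7, -0.1], [-0.8, 0.2], [0.5, 0.1], [0.5, 1.1], [0.6, 0.7], [-0.4, -0.5], [-0.1, -0.9]]
[[443.1 270.1]
 [444.7 318.1]
 [446.2 366.1]
 [523.1 267.6]
 [524.6 315.6]
 [526.1 363.6]]
A [623.3 157.2  99. ]
```

```bash
python3 -c "
from h import *
go(446.2,366.3,150,94)"
```

```text
goal (446.2, 366.3, 150, 94) now [479.5 193.9 219.6] [-179.9    0.    94. ] t 27.6  -> xyz [ 0.1744 -0.0212  0.0695] twist -0.0
```

Call:
play_rows:
  commands:
    - {"x":0.03,"y":-0.004,"z":0,"twist":0}
    - {"x":0.065,"y":-0.008,"z":0.0,"twist":0}
    - {"x":0.1,"y":-0.012,"z":0.01,"twist":0}
    - {"x":0.135,"y":-0.016,"z":0.025,"twist":0}
    - {"x":0.165,"y":-0.02,"z":0.04,"twist":0}
    - {"x":0.1744,"y":-0.0212,"z":0.055,"twist":0}
    - {"x":0.1744,"y":-0.0212,"z":0.0695,"twist":0}
    - {"x":0.1744,"y":-0.0212,"z":0.0695,"twist":0}

```text
time: 28.4
tool_pos: [445.8, 365.7, 148.3]
tcp_rot: [-3.137, 0.003, 1.64]
contact_force: [-0.3, 0.5, -0.4]
grip_width: 33.2
finger_force: 30.0
```

Call:
play_rows:
  commands:
    - {"x":0,"y":0,"z":0,"twist":0}
    - {"x":0,"y":0,"z":0,"twist":0}
    - {"x":0,"y":0,"z":0,"twist":0}
    - {"x":0,"y":0,"z":0.004,"twist":0}
    - {"x":0,"y":0,"z":0.008,"twist":0}
    - {"x":0,"y":0,"z":0.008,"twist":0}
    - {"x":0,"y":0,"z":0.008,"twist":0}
    - {"x":0,"y":0,"z":0.008,"twist":0}

```text
time: 29.2
tool_pos: [447.2, 367.3, 143.0]
tcp_rot: [3.142, 0.0, 1.641]
contact_force: [-0.3, -0.2, -0.6]
grip_width: 33.0
finger_force: 30.0
```

```bash
python3 -c "
from h import *
go(446.2,366.3,124,94)"
```

```text
goal (446.2, 366.3, 124, 94) now [447.2 367.3 143. ] [180.   0.  94.] t 29.2  -> xyz [-0.0009 -0.001   0.019 ] twist -0.0
```

Call:
play_rows:
  commands:
    - {"x":-0.001,"y":-0.001,"z":0.003,"twist":0}
    - {"x":-0.001,"y":-0.001,"z":0.007,"twist":0}
    - {"x":-0.001,"y":-0.001,"z":0.011,"twist":0}
    - {"x":-0.001,"y":-0.001,"z":0.015,"twist":0}
    - {"x":-0.001,"y":-0.001,"z":0.019,"twist":0}
    - {"x":-0.001,"y":-0.001,"z":0.02,"twist":0}
    - {"x":-0.001,"y":-0.001,"z":0.02,"twist":0}
    - {"x":-0.001,"y":-0.001,"z":0.02,"twist":0}

```text
time: 30.0
tool_pos: [446.3, 366.2, 123.1]
tcp_rot: [3.141, 0.0, 1.641]
contact_force: [0.6, 0.6, -0.5]
grip_width: 33.0
finger_force: 30.0
```

Call:
play_rows:
  commands:
    - {"x":0,"y":0,"z":0.003,"twist":0}
    - {"x":0,"y":0,"z":0.006,"twist":0}
    - {"x":0,"y":0,"z":0.009,"twist":0}
    - {"x":0,"y":0,"z":0.012,"twist":0}
    - {"x":0,"y":0,"z":0.015,"twist":0}
    - {"x":0,"y":0,"z":0.018,"twist":0}
    - {"x":0,"y":0,"z":0.018,"twist":0}
    - {"x":0,"y":0,"z":0.018,"twist":0}

```text
time: 30.8
tool_pos: [446.1, 366.0, 104.8]
tcp_rot: [-3.141, 0.0, 1.64]
contact_force: [-1.6, 0.8, -1.4]
grip_width: 32.9
finger_force: 30.0
```

Call:
play_rows:
  commands:
    - {"x":0,"y":0,"z":0.001,"twist":0}
    - {"x":0,"y":0,"z":0.002,"twist":0}
    - {"x":0,"y":0,"z":0.003,"twist":0}
    - {"x":0,"y":0,"z":0.004,"twist":0}
    - {"x":0,"y":0,"z":0.005,"twist":0}
    - {"x":0,"y":0,"z":0.005,"twist":0}
    - {"x":0,"y":0,"z":0.005,"twist":0}
    - {"x":0,"y":0,"z":0.005,"twist":0}

```text
time: 31.6
tool_pos: [446.2, 366.1, 99.9]
tcp_rot: [-3.142, 0.0, 1.64]
contact_force: [-0.6, -0.0, -0.1]
grip_width: 33.4
finger_force: 30.0
```

Call:
play_rows:
  commands:
    - {"x":0,"y":0,"z":0,"twist":0}
    - {"x":0,"y":0,"z":0,"twist":0}
    - {"x":0,"y":0,"z":0,"twist":0}
    - {"x":0,"y":0,"z":0,"twist":0}
    - {"x":0,"y":0,"z":0,"twist":0}
    - {"x":0,"y":0,"z":0,"twist":0}
    - {"x":0,"y":0,"z":0,"twist":0}
    - {"x":0,"y":0,"z":0,"twist":0}
  jaw: 0.42

```text
time: 32.4
tool_pos: [446.2, 366.1, 99.9]
tcp_rot: [3.142, 0.0, 1.641]
contact_force: [0.5, 0.5, -0.5]
grip_width: 53.1
finger_force: 0.0
```

Call:
play_rows:
  commands:
    - {"x":0,"y":0,"z":-0.02,"twist":0}
    - {"x":0,"y":0,"z":-0.05,"twist":0}
    - {"x":0,"y":0,"z":-0.09,"twist":0}
    - {"x":-0.02,"y":0.02,"z":-0.12,"twist":0}
    - {"x":-0.05,"y":0.04,"z":-0.12,"twist":0}
    - {"x":-0.09,"y":0.07,"z":-0.12,"twist":0}
    - {"x":-0.13,"y":0.1,"z":-0.12,"twist":0}
    - {"x":-0.13,"y":0.1,"z":-0.12,"twist":0}

```text
time: 33.2
tool_pos: [558.5, 238.5, 219.7]
tcp_rot: [3.14, 0.002, 1.635]
contact_force: [-0.0, 0.5, -0.0]
grip_width: 53.4
finger_force: 0.0
```

```bash
cat >> h.py <<'E'
def caps(c,z,pts,r=40,v=95):
    """cap blob near each predicted world point"""
    hsv=cv2.cvtColor(c['pixels'],cv2.COLOR_RGB2HSV); V=hsv[...,2]
    for n,X in pts.items():
        k=p(c,[[*X,z]])[0].astype(int)
        print(n,k)
E
python3 -c "
from h import *
import pickle
c=cap('wrist','pics/w16.png');pickle.dump(c,open('w16.pkl','wb'));s=cap('side','pics/s16.png')
pickle.dump(s,open('s16.pkl','wb'))
# pillar D seen in side: beech-colour column top
b=s['pixels'].astype(int)
m=((b[...,0]-b[...,2]>50)&(b[...,1]>80)).astype(np.uint8)
k=p(s,[[446,366,100.5],[446,366,107],[446,366,40]]);print(k.round(1))
mm=box(m,*[int(a) for a in (k[0][0]-14,k[0][0]+14,k[0][1]-25,k[2][1]+10)])
n,l,st,ce=cv2.connectedComponentsWithStats(mm);print(st[1:],ce[1:])
# expected mask bounds
al=np.linspace(0,6.3,60)
for top in(100.5,107,112):
  q=p(s,np.c_[446+17*np.cos(al),366+17*np.sin(al),0*al+top]);print(top,q.min(0).round(1),q.max(0).round(1))
go(623.3,157,150,94)"
```

```text
[[218.9 330.7]
 [218.6 328.8]
 [220.9 347.8]]
[[204 307   2   2   2]
 [210 324  18  32 398]] [[204.5        307.5       ]
 [219.         337.85175879]]
100.5 [210.8 324.3] [226.9 337.2]
107 [210.6 322.4] [226.7 335.3]
112 [210.4 320.9] [226.5 333.8]
goal (623.3, 157, 150, 94) now [555.4 242.4 219.6] [-180.    -0.    93.8] t 33.3  -> xyz [-0.0898  0.0621  0.0696] twist -0.2
```

D's top is at row 324 in the side view, as expected for fully seated. Next is A: I'll fit the cap circle numerically.

Call:
play_rows:
  commands:
    - {"x":-0.02,"y":0.015,"z":0.0,"twist":0}
    - {"x":-0.045,"y":0.03,"z":0.0,"twist":0}
    - {"x":-0.07,"y":0.045,"z":0.01,"twist":0}
    - {"x":-0.0895,"y":0.062,"z":0.025,"twist":-0.2}
    - {"x":-0.0895,"y":0.062,"z":0.045,"twist":-0.2}
    - {"x":-0.0895,"y":0.062,"z":0.0696,"twist":-0.2}
    - {"x":-0.0895,"y":0.062,"z":0.0696,"twist":-0.2}
    - {"x":-0.0895,"y":0.062,"z":0.0696,"twist":-0.2}

```text
time: 34.1
tool_pos: [622.5, 159.7, 150.7]
tcp_rot: [-3.141, -0.0, 1.646]
contact_force: [-0.6, -0.1, 1.0]
grip_width: 53.3
finger_force: 0.0
```

```bash
cat >> h.py <<'E'
def cap1(c,X,z=99):
    hsv=cv2.cvtColor(cv2.GaussianBlur(c['pixels'],(3,3),0),cv2.COLOR_RGB2HSV)
    m=((hsv[...,0]>8)&(hsv[...,0]<24)&(hsv[...,1]>75)).astype(np.uint8)
    k=p(c,[[*X,z]])[0].astype(int); m=box(m,max(0,k[0]-45),k[0]+45,max(0,k[1]-70),k[1]+45)
    m=cv2.morphologyEx(m,cv2.MORPH_OPEN,np.ones((5,5)))
    n,l,s,ce=cv2.connectedComponentsWithStats(m)
    j=min(range(1,n),key=lambda j:np.hypot(*(ce[j]-k))-s[j,4]/100)
    ct=max(cv2.findContours((l==j).astype(np.uint8),0,1)[0],key=len)[:,0,:]
    W=w(c,ct,z)[:,:2]; e=np.array(c['eye'])[:2]; q=np.array(X,float)
    for _ in range(8):   # use the half of the rim facing away from the foot (outward from the camera nadir)
        d=(q-e)/np.linalg.norm(q-e); s_=((W-q)@d>2); f=lambda a:np.hypot(*(W[s_]-a).T)-17
        q=least_squares(f,q,loss='soft_l1').x
    return q.round(1),np.abs(f(q)).mean().round(2),s_.sum()
E
python3 -c "
from h import *
import pickle
c=pickle.load(open('w10.pkl','rb'))
for n,X in dict(A=(623,156.5),B=(627,109.8),C=(629,59),D=(548,53)).items(): print('w10',n,cap1(c,X))
c=cap('wrist','pics/w17.png');pickle.dump(c,open('w17.pkl','wb'))
for n,X in dict(A=(623,156.5),B=(627,109.8),C=(629,59)).items(): print(n,cap1(c,X))
go(623.2,156.5,150,94)"
```

```text
w10 A (array([621.9, 155.9]), np.float64(0.39), np.int64(68))
w10 B (array([625.5, 110.4]), np.float64(0.41), np.int64(67))
w10 C (array([631.9,  58.2]), np.float64(0.49), np.int64(61))
w10 D (array([548. ,  54.4]), np.float64(0.35), np.int64(66))
A (array([625.4, 140.5]), np.float64(2.37), np.int64(72))
B (array([627. , 109.8]), np.float64(nan), np.int64(0))
C (array([629.,  59.]), np.float64(nan), np.int64(0))
goal (623.2, 156.5, 150, 94) now [623.2 159.6 151.6] [179.9  -0.   94.3] t 34.1  -> xyz [-0.0031 -0.0002  0.0016] twist 0.3h.py:51: RuntimeWarning: Mean of empty slice.
  return q.round(1),np.abs(f(q)).mean().round(2),s_.sum()
  ret = ret.dtype.type(ret / rcount)
```

Call:
play_rows:
  commands:
    - {"x":-0.0033,"y":-0.0007,"z":0.01,"twist":0.3}
    - {"x":-0.0033,"y":-0.0007,"z":0.022,"twist":0.3}
    - {"x":-0.0033,"y":-0.0007,"z":0.034,"twist":0.3}
    - {"x":-0.0033,"y":-0.0007,"z":0.044,"twist":0.3}
    - {"x":-0.0033,"y":-0.0007,"z":0.05,"twist":0.3}
    - {"x":-0.0033,"y":-0.0007,"z":0.0545,"twist":0.3}
    - {"x":-0.0033,"y":-0.0007,"z":0.0545,"twist":0.3}
    - {"x":-0.0033,"y":-0.0007,"z":0.0545,"twist":0.3}

```text
time: 34.95
tool_pos: [622.9, 155.1, 96.1]
tcp_rot: [3.141, 0.0, 1.639]
contact_force: [0.7, -0.3, 0.2]
grip_width: 53.3
finger_force: 0.0
```

Call:
play_rows:
  commands:
    - {"x":0,"y":0,"z":0,"twist":0}
    - {"x":0,"y":0,"z":0,"twist":0}
    - {"x":0,"y":0,"z":0,"twist":0}
    - {"x":0,"y":0,"z":0,"twist":0}
    - {"x":0,"y":0,"z":0,"twist":0}
    - {"x":0,"y":0,"z":0,"twist":0}
    - {"x":0,"y":0,"z":0,"twist":0}
    - {"x":0,"y":0,"z":0,"twist":0}
  jaw: 1

```text
time: 35.75
tool_pos: [622.8, 155.1, 96.2]
tcp_rot: [3.141, 0.0, 1.639]
contact_force: [0.5, 1.1, 3.0]
grip_width: 33.4
finger_force: 30.0
```

Call:
play_rows:
  commands:
    - {"x":0,"y":0,"z":-0.005,"twist":0}
    - {"x":0,"y":0,"z":-0.015,"twist":0}
    - {"x":0,"y":0,"z":-0.03,"twist":0}
    - {"x":0,"y":0,"z":-0.045,"twist":0}
    - {"x":0,"y":0,"z":-0.06,"twist":0}
    - {"x":0,"y":0,"z":-0.06,"twist":0}
    - {"x":0,"y":0,"z":-0.06,"twist":0}
    - {"x":0,"y":0,"z":-0.06,"twist":0}

```text
time: 36.55
tool_pos: [622.1, 155.0, 155.0]
tcp_rot: [-3.14, 0.0, 1.639]
contact_force: [-0.6, -0.2, -1.3]
grip_width: 32.8
finger_force: 30.0
```

```bash
cat >> h.py <<'E'
def foot(c,P,H=92.5):
    """row profile of the held pillar above its foot edge: far edge row at the axis column vs. predicted for r=13 and r=7"""
    hsv=cv2.cvtColor(cv2.GaussianBlur(c['pixels'],(3,3),0),cv2.COLOR_RGB2HSV)
    m=((hsv[...,0]>8)&(hsv[...,0]<24)&(hsv[...,1]>75)).astype(np.uint8)
    d=np.array([c['eye'][0]-P[0],c['eye'][1]-P[1],0]);d/=np.linalg.norm(d)
    q=[p(c,[P+d*r-[0,0,H]])[0] for r in(13,7)]
    u=int(round(q[0][0])); col=m[150:260,u-2:u+3].mean(1)>.5; r0=150+np.argmax(col)
    wd=[int(m[r0+k,u-30:u+30].sum()) for k in(1,2,3,5,8,12)]
    print('foot edge row',r0,'square would be',q[0][1].round(1),'chamfer',q[1][1].round(1),'widths',wd)
E
python3 -c "
from h import *
from plant import bot
P=bot.get_obs()['tool_pos'];c=cap('wrist','pics/w18.png')
foot(c,P)
go(439.7,103.4,157,94)
i=dict(w12=None)
"
```

```text
foot edge row 208 square would be 204.0 chamfer 211.9 widths [16, 19, 22, 26, 31, 34]
goal (439.7, 103.4, 157, 94) now [622.1 155.  154.8] [-179.9    0.    93.9] t 36.6  -> xyz [-0.0391 -0.1855 -0.0018] twist -0.1
```

Call:
play_rows:
  commands:
    - {"x":-0.002,"y":-0.03,"z":0,"twist":0}
    - {"x":-0.008,"y":-0.065,"z":0,"twist":0}
    - {"x":-0.018,"y":-0.1,"z":0,"twist":0}
    - {"x":-0.028,"y":-0.135,"z":0,"twist":0}
    - {"x":-0.037,"y":-0.165,"z":0,"twist":0}
    - {"x":-0.0403,"y":-0.1855,"z":0,"twist":0}
    - {"x":-0.0403,"y":-0.1855,"z":0.005,"twist":0}
    - {"x":-0.0403,"y":-0.1855,"z":0.01,"twist":0}

```text
time: 37.4
tool_pos: [440.9, 102.3, 145.7]
tcp_rot: [3.14, 0.0, 1.638]
contact_force: [0.4, -1.1, -0.3]
grip_width: 32.9
finger_force: 30.0
```

Call:
play_rows:
  commands:
    - {"x":0,"y":0,"z":0,"twist":0}
    - {"x":0,"y":0,"z":0.004,"twist":0}
    - {"x":0,"y":0,"z":0.006,"twist":0}
    - {"x":0,"y":0,"z":0.006,"twist":0}
    - {"x":0,"y":0,"z":0.006,"twist":0}
    - {"x":0,"y":0,"z":0.006,"twist":0}
    - {"x":0,"y":0,"z":0.006,"twist":0}
    - {"x":0,"y":0,"z":0.006,"twist":0}

```text
time: 38.2
tool_pos: [440.3, 102.3, 140.0]
tcp_rot: [3.141, 0.0, 1.639]
contact_force: [-0.0, -0.4, -1.2]
grip_width: 33.3
finger_force: 30.0
```

```bash
python3 -c "
from h import *
go(439.7,102.2,131,94)"
```

```text
goal (439.7, 102.2, 131, 94) now [440.3 102.3 140. ] [180.    0.   93.9] t 38.2  -> xyz [-0.     -0.0007  0.009 ] twist -0.1
```

Call:
play_rows:
  commands:
    - {"x":0,"y":0,"z":0.001,"twist":0}
    - {"x":0,"y":0,"z":0.003,"twist":0}
    - {"x":0,"y":0,"z":0.005,"twist":0}
    - {"x":0,"y":0,"z":0.007,"twist":0}
    - {"x":0,"y":0,"z":0.009,"twist":0}
    - {"x":0,"y":0,"z":0.0095,"twist":0}
    - {"x":0,"y":0,"z":0.0095,"twist":0}
    - {"x":0,"y":0,"z":0.0095,"twist":0}

```text
time: 39.0
tool_pos: [440.4, 102.3, 130.4]
tcp_rot: [3.141, 0.0, 1.639]
contact_force: [0.1, 0.5, -0.4]
grip_width: 33.2
finger_force: 30.0
```

Call:
play_rows:
  commands:
    - {"x":0,"y":0,"z":0.001,"twist":0}
    - {"x":0,"y":0,"z":0.002,"twist":0}
    - {"x":0,"y":0,"z":0.0025,"twist":0}
    - {"x":0,"y":0,"z":0.0025,"twist":0}
    - {"x":0,"y":0,"z":0.0025,"twist":0}
    - {"x":0,"y":0,"z":0.0025,"twist":0}
    - {"x":0,"y":0,"z":0.0025,"twist":0}
    - {"x":0,"y":0,"z":0.0025,"twist":0}

```text
time: 39.8
tool_pos: [440.2, 102.3, 127.9]
tcp_rot: [-3.141, 0.0, 1.639]
contact_force: [-0.8, -1.2, -0.5]
grip_width: 33.2
finger_force: 30.0
```

Call:
play_rows:
  commands:
    - {"x":0,"y":0,"z":-0.01,"twist":0}
    - {"x":0,"y":0,"z":-0.02,"twist":0}
    - {"x":0,"y":0,"z":-0.03,"twist":0}
    - {"x":0,"y":0,"z":-0.03,"twist":0}
    - {"x":0,"y":0,"z":-0.03,"twist":0}
    - {"x":0,"y":0,"z":-0.03,"twist":0}
    - {"x":0,"y":0,"z":-0.03,"twist":0}
    - {"x":0,"y":0,"z":-0.03,"twist":0}

```text
time: 40.6
tool_pos: [440.1, 102.3, 157.6]
tcp_rot: [-3.141, 0.0, 1.639]
contact_force: [-0.3, 0.4, 0.2]
grip_width: 33.4
finger_force: 30.0
```

```bash
python3 -c "
from h import *
from plant import bot
P=bot.get_obs()['tool_pos'];c=cap('wrist','pics/w19.png');foot(c,P)
go(444.7,317,157,94)"
```

```text
foot edge row 208 square would be 204.1 chamfer 211.9 widths [17, 20, 23, 27, 31, 34]
goal (444.7, 317, 157, 94) now [440.2 102.3 157.6] [-180.     0.    93.9] t 40.6  -> xyz [0.2139 0.0191 0.0006] twist -0.1
```

Call:
play_rows:
  commands:
    - {"x":0.03,"y":0.003,"z":0,"twist":0}
    - {"x":0.07,"y":0.006,"z":0,"twist":0}
    - {"x":0.11,"y":0.01,"z":0,"twist":0}
    - {"x":0.15,"y":0.013,"z":0,"twist":0}
    - {"x":0.185,"y":0.016,"z":0,"twist":0}
    - {"x":0.2139,"y":0.019,"z":0,"twist":0}
    - {"x":0.2139,"y":0.019,"z":0,"twist":0}
    - {"x":0.2139,"y":0.019,"z":0.006,"twist":0}

```text
time: 41.45
tool_pos: [444.7, 317.3, 151.8]
tcp_rot: [3.141, 0.0, 1.64]
contact_force: [0.6, -0.2, -1.6]
grip_width: 33.3
finger_force: 30.0
```

Call:
play_rows:
  commands:
    - {"x":0,"y":0,"z":0,"twist":0}
    - {"x":0,"y":0,"z":0.004,"twist":0}
    - {"x":0,"y":0,"z":0.01,"twist":0}
    - {"x":0,"y":0,"z":0.01,"twist":0}
    - {"x":0,"y":0,"z":0.01,"twist":0}
    - {"x":0,"y":0,"z":0.01,"twist":0}
    - {"x":0,"y":0,"z":0.01,"twist":0}
    - {"x":0,"y":0,"z":0.01,"twist":0}

```text
time: 42.25
tool_pos: [444.8, 317.0, 142.0]
tcp_rot: [3.141, -0.0, 1.639]
contact_force: [0.2, 0.4, -1.8]
grip_width: 33.0
finger_force: 30.0
```

```bash
python3 -c "
from h import *
go(444.7,317,104.5,94)"
```

```text
goal (444.7, 317, 104.5, 94) now [444.8 317.  142. ] [180.   -0.   93.9] t 42.2  -> xyz [-0.     -0.0001  0.0375] twist -0.1
```

Call:
play_rows:
  commands:
    - {"x":0,"y":0,"z":0.005,"twist":0}
    - {"x":0,"y":0,"z":0.01,"twist":0}
    - {"x":0,"y":0,"z":0.015,"twist":0}
    - {"x":0,"y":0,"z":0.02,"twist":0}
    - {"x":0,"y":0,"z":0.025,"twist":0}
    - {"x":0,"y":0,"z":0.03,"twist":0}
    - {"x":0,"y":0,"z":0.034,"twist":0}
    - {"x":0,"y":0,"z":0.037,"twist":0}

```text
time: 43.05
tool_pos: [444.7, 316.9, 104.4]
tcp_rot: [-3.141, 0.0, 1.639]
contact_force: [-0.4, -0.8, -0.1]
grip_width: 33.0
finger_force: 30.0
```

Call:
play_rows:
  commands:
    - {"x":0,"y":0,"z":0.001,"twist":0}
    - {"x":0,"y":0,"z":0.002,"twist":0}
    - {"x":0,"y":0,"z":0.003,"twist":0}
    - {"x":0,"y":0,"z":0.004,"twist":0}
    - {"x":0,"y":0,"z":0.005,"twist":0}
    - {"x":0,"y":0,"z":0.005,"twist":0}
    - {"x":0,"y":0,"z":0.005,"twist":0}
    - {"x":0,"y":0,"z":0.005,"twist":0}

```text
time: 43.85
tool_pos: [444.7, 317.0, 99.9]
tcp_rot: [-3.141, 0.0, 1.639]
contact_force: [-0.8, 0.1, -0.4]
grip_width: 32.9
finger_force: 30.0
```

Call:
play_rows:
  commands:
    - {"x":0,"y":0,"z":0,"twist":0}
    - {"x":0,"y":0,"z":0,"twist":0}
    - {"x":0,"y":0,"z":0,"twist":0}
    - {"x":0,"y":0,"z":0,"twist":0}
    - {"x":0,"y":0,"z":0,"twist":0}
    - {"x":0,"y":0,"z":0,"twist":0}
    - {"x":0,"y":0,"z":0,"twist":0}
    - {"x":0,"y":0,"z":0,"twist":0}
  jaw: 0.42

```text
time: 44.65
tool_pos: [444.7, 317.0, 99.9]
tcp_rot: [3.142, 0.0, 1.639]
contact_force: [-0.4, 0.5, -0.3]
grip_width: 53.3
finger_force: 0.0
```

Call:
play_rows:
  commands:
    - {"x":0,"y":0,"z":-0.02,"twist":0}
    - {"x":0,"y":0,"z":-0.05,"twist":0}
    - {"x":0,"y":0,"z":-0.09,"twist":0}
    - {"x":-0.03,"y":0.02,"z":-0.11,"twist":0}
    - {"x":-0.07,"y":0.05,"z":-0.11,"twist":0}
    - {"x":-0.11,"y":0.08,"z":-0.11,"twist":0}
    - {"x":-0.15,"y":0.11,"z":-0.11,"twist":0}
    - {"x":-0.19,"y":0.14,"z":-0.11,"twist":0}

```text
time: 45.45
tool_pos: [598.3, 135.3, 210.1]
tcp_rot: [3.141, -0.0, 1.639]
contact_force: [0.7, 0.8, -0.2]
grip_width: 53.0
finger_force: 0.0
```

```bash
cat >> h.py <<'E'
def seat(s,X):
    b=s['pixels'].astype(int);m=((b[...,0]-b[...,2]>50)&(b[...,1]>80)).astype(np.uint8)
    k=p(s,[[*X,107],[*X,40]]);mm=box(m,*[int(a) for a in (k[0][0]-12,k[0][0]+12,k[0][1]-22,k[1][1]+10)])
    n,l,st,ce=cv2.connectedComponentsWithStats(mm);j=1+np.argmax(st[1:,4]);al=np.linspace(0,6.3,60)
    print('seat',X,'x',st[j,0],st[j,0]+st[j,2],'top row',st[j,1],'expect',[(t,p(s,np.c_[X[0]+17*np.cos(al),X[1]+17*np.sin(al),0*al+t]).min(0).round(1)) for t in(100.5,107)])
E
python3 -c "
from h import *
s=cap('side','pics/s20.png');seat(s,(444.7,318));seat(s,(446,366))
go(626,80,200,94); go(626,110.2,150,94)"
```

```text
seat (444.7, 318) x 225 243 top row 311 expect [(100.5, array([226.9, 311.1])), (107, array([226.7, 309.2]))]
seat (446, 366) x 210 228 top row 324 expect [(100.5, array([210.8, 324.3])), (107, array([210.6, 322.4]))]
goal (626, 80, 200, 94) now [602.9 128.8 209.7] [179.8   0.2  93.6] t 45.5  -> xyz [-0.0501  0.0199  0.0099] twist -0.4
goal (626, 110.2, 150, 94) now [602.9 128.8 209.7] [179.8   0.2  93.6] t 45.5  -> xyz [-0.0198  0.0217  0.0598] twist -0.4
```

Call:
play_rows:
  commands:
    - {"x":-0.01,"y":0.01,"z":0.0,"twist":0}
    - {"x":-0.0198,"y":0.0217,"z":0.02,"twist":0}
    - {"x":-0.0198,"y":0.0217,"z":0.04,"twist":0}
    - {"x":-0.0198,"y":0.0217,"z":0.06,"twist":0}
    - {"x":-0.0198,"y":0.0217,"z":0.06,"twist":0}
    - {"x":-0.0198,"y":0.0217,"z":0.06,"twist":0}
    - {"x":-0.0198,"y":0.0217,"z":0.06,"twist":0}
    - {"x":-0.0198,"y":0.0217,"z":0.06,"twist":0}

```text
time: 46.3
tool_pos: [620.8, 119.0, 151.3]
tcp_rot: [3.139, 0.0, 1.639]
contact_force: [-0.1, 0.6, -0.4]
grip_width: 53.0
finger_force: 0.0
```

```bash
python3 -c "
from h import *
go(625.8,110.4,96.5,94)"
```

```text
goal (625.8, 110.4, 96.5, 94) now [620.8 119.  151.3] [179.9   0.   93.9] t 46.3  -> xyz [-0.009   0.0043  0.0548] twist -0.1
```

Call:
play_rows:
  commands:
    - {"x":-0.005,"y":0.0025,"z":0,"twist":0}
    - {"x":-0.009,"y":0.0045,"z":0,"twist":0}
    - {"x":-0.009,"y":0.0045,"z":0.01,"twist":0}
    - {"x":-0.009,"y":0.0045,"z":0.025,"twist":0}
    - {"x":-0.009,"y":0.0045,"z":0.04,"twist":0}
    - {"x":-0.009,"y":0.0045,"z":0.05,"twist":0}
    - {"x":-0.009,"y":0.0045,"z":0.0548,"twist":0}
    - {"x":-0.009,"y":0.0045,"z":0.0548,"twist":0}

```text
time: 47.1
tool_pos: [625.1, 109.9, 94.2]
tcp_rot: [-3.14, 0.0, 1.639]
contact_force: [-0.2, -0.1, -0.4]
grip_width: 53.2
finger_force: 0.0
```

Call:
play_rows:
  commands:
    - {"x":0,"y":0,"z":0,"twist":0}
    - {"x":0,"y":0,"z":0,"twist":0}
    - {"x":0,"y":0,"z":0,"twist":0}
    - {"x":0,"y":0,"z":0,"twist":0}
    - {"x":0,"y":0,"z":0,"twist":0}
    - {"x":0,"y":0,"z":0,"twist":0}
    - {"x":0,"y":0,"z":0,"twist":0}
    - {"x":0,"y":0,"z":0,"twist":0}
  jaw: 1

```text
time: 47.9
tool_pos: [625.8, 110.0, 95.7]
tcp_rot: [3.14, 0.0, 1.639]
contact_force: [-0.0, -0.6, 4.6]
grip_width: 33.1
finger_force: 30.0
```

Call:
play_rows:
  commands:
    - {"x":0,"y":0,"z":-0.005,"twist":0}
    - {"x":0,"y":0,"z":-0.015,"twist":0}
    - {"x":0,"y":0,"z":-0.03,"twist":0}
    - {"x":0,"y":0,"z":-0.045,"twist":0}
    - {"x":0,"y":0,"z":-0.06,"twist":0}
    - {"x":0,"y":0,"z":-0.06,"twist":0}
    - {"x":0,"y":0,"z":-0.06,"twist":0}
    - {"x":0,"y":0,"z":-0.06,"twist":0}

```text
time: 48.7
tool_pos: [624.8, 109.9, 154.1]
tcp_rot: [-3.14, 0.0, 1.639]
contact_force: [0.0, -0.2, -0.4]
grip_width: 33.0
finger_force: 30.0
```

```bash
python3 -c "
from h import *
from plant import bot
P=bot.get_obs()['tool_pos'];c=cap('wrist','pics/w21.png')
foot(c,P)
go(439.7,103.4,146,94)
"
```

```text
foot edge row 211 square would be 204.0 chamfer 211.9 widths [18, 21, 24, 27, 31, 34]
goal (439.7, 103.4, 146, 94) now [624.8 109.9 154. ] [-179.9    0.    93.9] t 48.8  -> xyz [ 0.0061 -0.1851  0.0084] twist -0.1
```

Call:
play_rows:
  commands:
    - {"x":0.001,"y":-0.03,"z":0,"twist":0}
    - {"x":0.002,"y":-0.065,"z":0,"twist":0}
    - {"x":0.003,"y":-0.1,"z":0,"twist":0}
    - {"x":0.004,"y":-0.135,"z":0,"twist":0}
    - {"x":0.006,"y":-0.165,"z":0,"twist":0}
    - {"x":0.006,"y":-0.1855,"z":0,"twist":0}
    - {"x":0.006,"y":-0.1855,"z":0.005,"twist":0}
    - {"x":0.006,"y":-0.1855,"z":0.01,"twist":0}

```text
time: 49.55
tool_pos: [440.5, 103.4, 144.8]
tcp_rot: [3.141, 0.0, 1.639]
contact_force: [0.7, -0.4, -0.8]
grip_width: 33.0
finger_force: 30.0
```

Call:
play_rows:
  commands:
    - {"x":0,"y":0,"z":0,"twist":0}
    - {"x":0,"y":0,"z":0.003,"twist":0}
    - {"x":0,"y":0,"z":0.005,"twist":0}
    - {"x":0,"y":0,"z":0.005,"twist":0}
    - {"x":0,"y":0,"z":0.005,"twist":0}
    - {"x":0,"y":0,"z":0.005,"twist":0}
    - {"x":0,"y":0,"z":0.005,"twist":0}
    - {"x":0,"y":0,"z":0.005,"twist":0}

```text
time: 50.35
tool_pos: [440.0, 103.4, 140.2]
tcp_rot: [3.141, 0.0, 1.639]
contact_force: [0.7, 0.1, -0.5]
grip_width: 32.9
finger_force: 30.0
```

```bash
python3 -c "
from h import *
go(439.7,103.2,130,94)"
```

```text
goal (439.7, 103.2, 130, 94) now [440.  103.4 140.2] [180.    0.   93.9] t 50.4  -> xyz [-0.0001 -0.0003  0.0102] twist -0.1
```

Call:
play_rows:
  commands:
    - {"x":0,"y":0,"z":0.002,"twist":0}
    - {"x":0,"y":0,"z":0.004,"twist":0}
    - {"x":0,"y":0,"z":0.006,"twist":0}
    - {"x":0,"y":0,"z":0.008,"twist":0}
    - {"x":0,"y":0,"z":0.01,"twist":0}
    - {"x":0,"y":0,"z":0.0105,"twist":0}
    - {"x":0,"y":0,"z":0.0105,"twist":0}
    - {"x":0,"y":0,"z":0.0105,"twist":0}

```text
time: 51.15
tool_pos: [440.0, 103.4, 129.6]
tcp_rot: [3.141, 0.0, 1.639]
contact_force: [-0.3, -1.0, -1.6]
grip_width: 33.2
finger_force: 30.0
```

Call:
play_rows:
  commands:
    - {"x":0,"y":0,"z":0.001,"twist":0}
    - {"x":0,"y":0,"z":0.002,"twist":0}
    - {"x":0,"y":0,"z":0.0025,"twist":0}
    - {"x":0,"y":0,"z":0.0025,"twist":0}
    - {"x":0,"y":0,"z":0.0025,"twist":0}
    - {"x":0,"y":0,"z":0.0025,"twist":0}
    - {"x":0,"y":0,"z":0.0025,"twist":0}
    - {"x":0,"y":0,"z":0.0025,"twist":0}

```text
time: 51.95
tool_pos: [439.8, 103.3, 127.1]
tcp_rot: [-3.141, 0.0, 1.639]
contact_force: [-1.1, -0.7, 1.2]
grip_width: 32.9
finger_force: 30.0
```

B is chamfered as well. It goes to the third round well at (443.1,270.5).

Call:
play_rows:
  commands:
    - {"x":0,"y":0,"z":-0.01,"twist":0}
    - {"x":0,"y":0,"z":-0.02,"twist":0}
    - {"x":0,"y":0,"z":-0.03,"twist":0}
    - {"x":0.03,"y":0.004,"z":-0.03,"twist":0}
    - {"x":0.07,"y":0.008,"z":-0.03,"twist":0}
    - {"x":0.11,"y":0.012,"z":-0.03,"twist":0}
    - {"x":0.145,"y":0.014,"z":-0.03,"twist":0}
    - {"x":0.1665,"y":0.0147,"z":-0.03,"twist":0}

```text
time: 52.75
tool_pos: [443.4, 273.0, 158.2]
tcp_rot: [3.14, -0.001, 1.64]
contact_force: [-0.8, 0.4, -1.1]
grip_width: 33.4
finger_force: 30.0
```

Call:
play_rows:
  commands:
    - {"x":0,"y":0,"z":0,"twist":0}
    - {"x":0,"y":0,"z":0.004,"twist":0}
    - {"x":0,"y":0,"z":0.01,"twist":0}
    - {"x":0,"y":0,"z":0.014,"twist":0}
    - {"x":0,"y":0,"z":0.014,"twist":0}
    - {"x":0,"y":0,"z":0.014,"twist":0}
    - {"x":0,"y":0,"z":0.014,"twist":0}
    - {"x":0,"y":0,"z":0.014,"twist":0}

```text
time: 53.55
tool_pos: [443.4, 270.4, 143.3]
tcp_rot: [3.141, -0.0, 1.639]
contact_force: [-0.0, -0.3, -1.2]
grip_width: 33.3
finger_force: 30.0
```

```bash
python3 -c "
from h import *
go(443.1,270.2,104,94)"
```

```text
goal (443.1, 270.2, 104, 94) now [443.4 270.4 143.3] [180.   -0.   93.9] t 53.5  -> xyz [-0.0002 -0.0003  0.0393] twist -0.1
```

Call:
play_rows:
  commands:
    - {"x":0,"y":0,"z":0.005,"twist":0}
    - {"x":0,"y":0,"z":0.01,"twist":0}
    - {"x":0,"y":0,"z":0.015,"twist":0}
    - {"x":0,"y":0,"z":0.02,"twist":0}
    - {"x":0,"y":0,"z":0.025,"twist":0}
    - {"x":0,"y":0,"z":0.03,"twist":0}
    - {"x":0,"y":0,"z":0.035,"twist":0}
    - {"x":0,"y":0,"z":0.0395,"twist":0}

```text
time: 54.35
tool_pos: [443.0, 270.4, 103.0]
tcp_rot: [-3.141, 0.0, 1.639]
contact_force: [-1.0, -0.5, 0.4]
grip_width: 33.0
finger_force: 30.0
```

Call:
play_rows:
  commands:
    - {"x":0,"y":0,"z":0.001,"twist":0}
    - {"x":0,"y":0,"z":0.002,"twist":0}
    - {"x":0,"y":0,"z":0.003,"twist":0}
    - {"x":0,"y":0,"z":0.004,"twist":0}
    - {"x":0,"y":0,"z":0.005,"twist":0}
    - {"x":0,"y":0,"z":0.005,"twist":0}
    - {"x":0,"y":0,"z":0.005,"twist":0}
    - {"x":0,"y":0,"z":0.005,"twist":0}

```text
time: 55.15
tool_pos: [443.2, 270.5, 98.9]
tcp_rot: [-3.142, -0.0, 1.639]
contact_force: [-3.9, 0.2, 4.9]
grip_width: 33.2
finger_force: 30.0
```

Call:
play_rows:
  commands:
    - {"x":0,"y":0,"z":0,"twist":0}
    - {"x":0,"y":0,"z":0,"twist":0}
    - {"x":0,"y":0,"z":0,"twist":0}
    - {"x":0,"y":0,"z":0,"twist":0}
    - {"x":0,"y":0,"z":0,"twist":0}
    - {"x":0,"y":0,"z":0,"twist":0}
    - {"x":0,"y":0,"z":0,"twist":0}
    - {"x":0,"y":0,"z":0,"twist":0}
  jaw: 0.42

```text
time: 55.95
tool_pos: [443.3, 270.5, 98.6]
tcp_rot: [3.142, 0.0, 1.639]
contact_force: [-0.1, -0.4, -0.6]
grip_width: 53.0
finger_force: 0.0
```

Call:
play_rows:
  commands:
    - {"x":0,"y":0,"z":-0.02,"twist":0}
    - {"x":0,"y":0,"z":-0.05,"twist":0}
    - {"x":0,"y":0,"z":-0.09,"twist":0}
    - {"x":-0.03,"y":0.02,"z":-0.11,"twist":0}
    - {"x":-0.07,"y":0.05,"z":-0.11,"twist":0}
    - {"x":-0.11,"y":0.08,"z":-0.11,"twist":0}
    - {"x":-0.15,"y":0.11,"z":-0.11,"twist":0}
    - {"x":-0.19,"y":0.14,"z":-0.11,"twist":0}

```text
time: 56.75
tool_pos: [596.9, 88.8, 208.8]
tcp_rot: [3.141, -0.0, 1.639]
contact_force: [1.3, 0.6, 0.1]
grip_width: 53.1
finger_force: 0.0
```

Call:
play_rows:
  commands:
    - {"x":-0.02,"y":0.02,"z":0,"twist":0}
    - {"x":-0.045,"y":0.03,"z":0,"twist":0}
    - {"x":-0.06,"y":0.03,"z":0.02,"twist":0}
    - {"x":-0.06,"y":0.03,"z":0.05,"twist":0}
    - {"x":-0.06,"y":0.03,"z":0.05,"twist":0}
    - {"x":-0.06,"y":0.03,"z":0.05,"twist":0}
    - {"x":-0.06,"y":0.03,"z":0.05,"twist":0}
    - {"x":-0.06,"y":0.03,"z":0.05,"twist":0}

```text
time: 57.55
tool_pos: [630.6, 33.1, 160.3]
tcp_rot: [3.139, 0.0, 1.64]
contact_force: [0.4, 0.5, 0.4]
grip_width: 53.1
finger_force: 0.0
```

```bash
python3 -c "
from h import *
from plant import bot
s=cap('side','pics/s22.png');seat(s,(443.1,270.5));seat(s,(444.7,318));seat(s,(446,366))
c=cap('wrist','pics/w22.png')
print('C',cap1(c,(631,58.3)),bot.get_obs()['tool_pos'])
t=cap('top','pics/t22.png');k=p(t,[[585.5,-411.8,142]])[0].astype(int);m=box(t['pixels'].max(2)<75,k[0]-12,k[0]+12,k[1]-12,k[1]+6);n,l,st,ce=cv2.connectedComponentsWithStats(m);j=1+np.argmax(st[1:,4]);print('knob',st[j],w(t,ce[j],142))
go(631,58.3,150,94)"
```

```text
seat (443.1, 270.5) x 237 261 top row 300 expect [(100.5, array([242.1, 298.7])), (107, array([242. , 296.7]))]
seat (444.7, 318) x 225 243 top row 312 expect [(100.5, array([226.9, 311.1])), (107, array([226.7, 309.2]))]
seat (446, 366) x 210 228 top row 324 expect [(100.5, array([210.8, 324.3])), (107, array([210.6, 322.4]))]
C (array([634. ,  58.6]), np.float64(0.37), np.int64(68)) [630.29763497  32.92980404 159.85384025]
knob [413 190   9  15  72] [[ 585.81468641 -433.79915064  142.        ]]
goal (631, 58.3, 150, 94) now [630.2  32.9 159.6] [179.9   0.   93.9] t 57.7  -> xyz [0.0253 0.0025 0.0096] twist -0.1
```

B is seated. The pan's knob now reads off the ring, so it may have been knocked. I'll measure it properly.

```bash
cat >> h.py <<'E'
def pan(c):
    """lid disc and knob in the top view"""
    g=cv2.GaussianBlur(c['pixels'],(3,3),0).min(2); k=p(c,[[585.5,-411.8,124]])[0].astype(int)
    m=box(g>85,k[0]-60,k[0]+60,k[1]-50,k[1]+50); m=cv2.morphologyEx(m,cv2.MORPH_OPEN,np.ones((7,7)))
    n,l,st,ce=cv2.connectedComponentsWithStats(m);j=1+np.argmax(st[1:,4])
    W=poly(c,l==j,124);print('lid area',st[j],circ(W),cv2.minEnclosingCircle(W))
E
python3 -c "
from h import *
import pickle
for f in ('t4','t7','t22'):
  i=cv2.imread(f'pics/{f}.png')[:,:,::-1]
  if f=='t4': t=cap('top')
  t['pixels']=i;print(f);pan(t)
  k=p(t,[[585,-412,124]])[0].astype(int);print(k);print(i[k[1]-24:k[1]+24:3,k[0]-30:k[0]+42:3].min(2))
"
```

```text
t4
lid area [ 348  149  120  100 4745] (array([ 490.81080249, -325.93887638,  213.03393443]), np.float64(25.159676835352197)) ((605.578857421875, -410.4935607910156), 235.77955627441406)
[408 199]
[[ 34  34  37  35  37  36  36  34  36  35  34  34  35  33  32  32  34  89
  151 152 151 151 153 152]
 [ 36  38  37  35  38  36  36  43  43  39  40  39  36  33  31  34  33  82
  151 152 153 152 153 154]
 [ 37  36  36  36  56  97 108 131 153 150 156 142 118  71  35  35  34  73
  149 152 152 152 152 152]
 [ 36  34  40  96 113  69 105 162 170 172 171 173 174 168 123  47  35  60
  147 153 153 154 153 154]
 [ 37  38  97  96  37 112 168 171 172 173 174 174 174 177 174 140  43  52
  145 152 152 153 153 154]
 [ 37  71  94  32  83 165 168 169 168 169 170 171 173 174 174 172 111  46
  142 154 154 153 153 153]
 [ 41 115  46  46 136 170 169 169 169 169 170 171 172 175 173 175 160  60
  134 153 154 153 154 154]
 [ 60 102  36  59 160 171 170 170 169 165 140 122 164 174 177 177 175  97
  125 153 153 155 153 153]
 [ 84  82  41  72 166 172 172 171 171 131  41  33  86 132 172 174 174 126
  121 152 151 141 128
[... 3636 characters left out ...]
69 169 169 168 169 169 169 171 171 171 165  82  34  38 103  40  32
  109 150 150 149 148 148]
 [ 97 163 169 169 168 168 169 169 168 170 168 122  36  33  39 104  40  33
   95 146 148 147 147 146]
 [ 51 105 164 170 170 171 170 171 171 168 129  47  33  34  51 110  33  34
   86 147 148 148 147 147]
 [ 33  71  82 141 164 168 170 167 150  97  41  34  35  37  87  82  33  32
   76 149 148 148 148 148]
 [ 34  77 101  38  48  68  73  57  42  36  34  38  37  48 110  41  33  34
   64 143 147 146 146 146]
 [ 37  37  83  74  30  33  30  34  36  35  35  34  44 103  68  34  35  32
   53 138 145 145 146 145]
 [ 36  36  39  83  73  35  32  37  37  35  41  61 113  68  35  34  34  33
   46 137 146 145 144 145]]
```

The pan was already knocked by t≈13 s, during the slider work: about +42 mm in y and +23 mm in x. I'll finish pillar C first. Then I'll turn the slider back to off, bring the pan to the ring again, and set the slider again, so that the order holds.

Call:
play_rows:
  commands:
    - {"x":0.012,"y":0.002,"z":0,"twist":0}
    - {"x":0.0255,"y":0.0046,"z":0,"twist":0}
    - {"x":0.0255,"y":0.0046,"z":0.01,"twist":0}
    - {"x":0.0255,"y":0.0046,"z":0.025,"twist":0}
    - {"x":0.0255,"y":0.0046,"z":0.04,"twist":0}
    - {"x":0.0255,"y":0.0046,"z":0.053,"twist":0}
    - {"x":0.0255,"y":0.0046,"z":0.063,"twist":0}
    - {"x":0.0255,"y":0.0046,"z":0.063,"twist":0}

```text
time: 58.55
tool_pos: [631.8, 58.4, 93.6]
tcp_rot: [-3.138, -0.0, 1.639]
contact_force: [0.3, -0.5, -0.2]
grip_width: 53.2
finger_force: 0.0
```

Call:
play_rows:
  commands:
    - {"x":0,"y":0,"z":0,"twist":0}
    - {"x":0,"y":0,"z":0,"twist":0}
    - {"x":0,"y":0,"z":0,"twist":0}
    - {"x":0,"y":0,"z":0,"twist":0}
    - {"x":0,"y":0,"z":0,"twist":0}
    - {"x":0,"y":0,"z":0,"twist":0}
    - {"x":0,"y":0,"z":0,"twist":0}
    - {"x":0,"y":0,"z":0,"twist":0}
  jaw: 1

```text
time: 59.35
tool_pos: [633.2, 58.3, 96.3]
tcp_rot: [3.14, 0.0, 1.639]
contact_force: [0.3, 0.6, 5.6]
grip_width: 33.2
finger_force: 30.0
```

Call:
play_rows:
  commands:
    - {"x":0,"y":0,"z":-0.005,"twist":0}
    - {"x":0,"y":0,"z":-0.015,"twist":0}
    - {"x":0,"y":0,"z":-0.03,"twist":0}
    - {"x":0,"y":0,"z":-0.045,"twist":0}
    - {"x":0,"y":0,"z":-0.06,"twist":0}
    - {"x":0,"y":0,"z":-0.06,"twist":0}
    - {"x":0,"y":0,"z":-0.06,"twist":0}
    - {"x":0,"y":0,"z":-0.06,"twist":0}

```text
time: 60.15
tool_pos: [632.2, 58.3, 154.6]
tcp_rot: [-3.14, -0.0, 1.639]
contact_force: [0.1, 0.2, -1.8]
grip_width: 33.4
finger_force: 30.0
```

```bash
python3 -c "
from h import *
from plant import bot
P=bot.get_obs()['tool_pos'];c=cap('wrist','pics/w23.png')
foot(c,P)
go(439.7,103.4,146,94)
"
```

```text
foot edge row 208 square would be 204.1 chamfer 211.9 widths [14, 18, 21, 26, 30, 33]
goal (439.7, 103.4, 146, 94) now [632.2  58.4 154.5] [-179.9   -0.    93.9] t 60.2  -> xyz [ 0.058  -0.1889  0.0089] twist -0.1
```

Call:
play_rows:
  commands:
    - {"x":0.009,"y":-0.03,"z":0,"twist":0}
    - {"x":0.02,"y":-0.065,"z":0,"twist":0}
    - {"x":0.03,"y":-0.1,"z":0,"twist":0}
    - {"x":0.041,"y":-0.135,"z":0,"twist":0}
    - {"x":0.051,"y":-0.165,"z":0,"twist":0}
    - {"x":0.058,"y":-0.1895,"z":0,"twist":0}
    - {"x":0.058,"y":-0.1895,"z":0.005,"twist":0}
    - {"x":0.058,"y":-0.1895,"z":0.01,"twist":0}

```text
time: 61.0
tool_pos: [439.9, 103.4, 145.4]
tcp_rot: [3.141, 0.0, 1.639]
contact_force: [0.6, -1.0, -0.1]
grip_width: 32.7
finger_force: 30.0
```

Call:
play_rows:
  commands:
    - {"x":0,"y":0,"z":0,"twist":0}
    - {"x":0,"y":0,"z":0.003,"twist":0}
    - {"x":0,"y":0,"z":0.005,"twist":0}
    - {"x":0,"y":0,"z":0.005,"twist":0}
    - {"x":0,"y":0,"z":0.005,"twist":0}
    - {"x":0,"y":0,"z":0.005,"twist":0}
    - {"x":0,"y":0,"z":0.005,"twist":0}
    - {"x":0,"y":0,"z":0.005,"twist":0}

```text
time: 61.8
tool_pos: [439.8, 103.3, 140.7]
tcp_rot: [3.141, 0.0, 1.639]
contact_force: [-0.4, 0.2, 0.2]
grip_width: 33.4
finger_force: 30.0
```

Call:
play_rows:
  commands:
    - {"x":0,"y":0,"z":0.002,"twist":0}
    - {"x":0,"y":0,"z":0.004,"twist":0}
    - {"x":0,"y":0,"z":0.006,"twist":0}
    - {"x":0,"y":0,"z":0.007,"twist":0}
    - {"x":0,"y":0,"z":0.008,"twist":0}
    - {"x":0,"y":0,"z":0.009,"twist":0}
    - {"x":0,"y":0,"z":0.009,"twist":0}
    - {"x":0,"y":0,"z":0.009,"twist":0}

```text
time: 62.6
tool_pos: [439.8, 103.4, 132.3]
tcp_rot: [3.141, 0.0, 1.639]
contact_force: [-2.4, -0.3, 6.7]
grip_width: 33.4
finger_force: 30.0
```

Contact came at foot height ≈40 with 6.7 N, so C is square-footed. It goes to the near square well at (523.1,268).

Call:
play_rows:
  commands:
    - {"x":0,"y":0,"z":-0.01,"twist":0}
    - {"x":0,"y":0,"z":-0.025,"twist":0}
    - {"x":0.03,"y":0.015,"z":-0.025,"twist":0}
    - {"x":0.07,"y":0.035,"z":-0.025,"twist":0}
    - {"x":0.11,"y":0.06,"z":-0.025,"twist":0}
    - {"x":0.14,"y":0.08,"z":-0.025,"twist":0}
    - {"x":0.159,"y":0.0945,"z":-0.025,"twist":0}
    - {"x":0.159,"y":0.0945,"z":-0.025,"twist":0}

```text
time: 63.4
tool_pos: [524.4, 270.9, 156.7]
tcp_rot: [3.14, -0.001, 1.641]
contact_force: [-0.6, 0.1, -0.2]
grip_width: 33.5
finger_force: 30.0
```

Call:
play_rows:
  commands:
    - {"x":0,"y":0,"z":0,"twist":0}
    - {"x":0,"y":0,"z":0.005,"twist":0}
    - {"x":0,"y":0,"z":0.01,"twist":0}
    - {"x":0,"y":0,"z":0.014,"twist":0}
    - {"x":0,"y":0,"z":0.014,"twist":0}
    - {"x":0,"y":0,"z":0.014,"twist":0}
    - {"x":0,"y":0,"z":0.014,"twist":0}
    - {"x":0,"y":0,"z":0.014,"twist":0}

```text
time: 64.2
tool_pos: [523.3, 268.4, 142.8]
tcp_rot: [3.141, -0.0, 1.639]
contact_force: [-0.2, -0.1, -0.5]
grip_width: 33.0
finger_force: 30.0
```

```bash
python3 -c "
from h import *
go(523.1,268.4,125,94)"
```

```text
goal (523.1, 268.4, 125, 94) now [523.3 268.4 142.8] [180.   -0.   93.9] t 64.2  -> xyz [-0.     -0.0002  0.0178] twist -0.1
```

Call:
play_rows:
  commands:
    - {"x":0,"y":0,"z":0.004,"twist":0}
    - {"x":0,"y":0,"z":0.008,"twist":0}
    - {"x":0,"y":0,"z":0.011,"twist":0}
    - {"x":0,"y":0,"z":0.013,"twist":0}
    - {"x":0,"y":0,"z":0.015,"twist":0}
    - {"x":0,"y":0,"z":0.017,"twist":0}
    - {"x":0,"y":0,"z":0.0175,"twist":0}
    - {"x":0,"y":0,"z":0.0175,"twist":0}

```text
time: 65.0
tool_pos: [523.2, 268.4, 125.0]
tcp_rot: [-3.142, 0.0, 1.639]
contact_force: [0.5, 1.1, -0.5]
grip_width: 33.3
finger_force: 30.0
```

Foot at about 33 with no contact, so it is inside the well. Going down to just above the floor and releasing.

Call:
play_rows:
  commands:
    - {"x":0,"y":0,"z":0.004,"twist":0}
    - {"x":0,"y":0,"z":0.008,"twist":0}
    - {"x":0,"y":0,"z":0.012,"twist":0}
    - {"x":0,"y":0,"z":0.016,"twist":0}
    - {"x":0,"y":0,"z":0.019,"twist":0}
    - {"x":0,"y":0,"z":0.0195,"twist":0}
    - {"x":0,"y":0,"z":0.0195,"twist":0}
    - {"x":0,"y":0,"z":0.0195,"twist":0}

```text
time: 65.8
tool_pos: [523.3, 268.4, 105.7]
tcp_rot: [3.141, -0.0, 1.639]
contact_force: [0.5, 0.5, -0.3]
grip_width: 33.4
finger_force: 30.0
```

Call:
play_rows:
  commands:
    - {"x":0,"y":0,"z":0,"twist":0}
    - {"x":0,"y":0,"z":0,"twist":0}
    - {"x":0,"y":0,"z":0,"twist":0}
    - {"x":0,"y":0,"z":0,"twist":0}
    - {"x":0,"y":0,"z":0,"twist":0}
    - {"x":0,"y":0,"z":0,"twist":0}
    - {"x":0,"y":0,"z":0,"twist":0}
    - {"x":0,"y":0,"z":0,"twist":0}
  jaw: 0.42

```text
time: 66.6
tool_pos: [523.2, 268.4, 105.6]
tcp_rot: [-3.142, 0.0, 1.639]
contact_force: [1.0, 0.3, 0.6]
grip_width: 53.0
finger_force: 0.0
```

Call:
play_rows:
  commands:
    - {"x":0,"y":0,"z":-0.02,"twist":0}
    - {"x":0,"y":0,"z":-0.05,"twist":0}
    - {"x":0,"y":0,"z":-0.09,"twist":0}
    - {"x":-0.03,"y":0.0,"z":-0.12,"twist":0}
    - {"x":-0.07,"y":0.0,"z":-0.12,"twist":0}
    - {"x":-0.11,"y":0.0,"z":-0.12,"twist":0}
    - {"x":-0.15,"y":0.0,"z":-0.12,"twist":0}
    - {"x":-0.19,"y":0.0,"z":-0.12,"twist":0}
  jaw: 0.42

```text
time: 67.4
tool_pos: [536.0, 77.4, 225.8]
tcp_rot: [3.141, 0.0, 1.639]
contact_force: [0.3, -0.3, 0.0]
grip_width: 53.3
finger_force: 0.0
```

Call:
play_rows:
  commands:
    - {"x":-0.04,"y":0.01,"z":0,"twist":0}
    - {"x":-0.08,"y":0.02,"z":0,"twist":0}
    - {"x":-0.12,"y":0.03,"z":0,"twist":0}
    - {"x":-0.14,"y":0.03,"z":0,"twist":0}
    - {"x":-0.14,"y":0.03,"z":0,"twist":0}
    - {"x":-0.14,"y":0.03,"z":0,"twist":0}
    - {"x":-0.14,"y":0.03,"z":0,"twist":0}
    - {"x":-0.14,"y":0.03,"z":0,"twist":0}
  jaw: 0

```text
time: 68.2
tool_pos: [575.4, -57.5, 225.7]
tcp_rot: [3.141, -0.0, 1.64]
contact_force: [-0.2, -0.3, -0.9]
grip_width: 92.1
finger_force: 0.0
```

```bash
python3 -c "
from h import *
import pickle
s=cap('side','pics/s24.png')
for X in((523.1,268),(443.1,270.5),(444.7,318),(446,366)): seat(s,X)
go(557,-67.5,97,94)
"
```

```text
seat (523.1, 268) x 213 232 top row 280 expect [(100.5, array([217.1, 281.3])), (107, array([216.9, 279.4]))]
seat (443.1, 270.5) x 237 261 top row 300 expect [(100.5, array([242.1, 298.7])), (107, array([242. , 296.7]))]
seat (444.7, 318) x 222 243 top row 293 expect [(100.5, array([226.9, 311.1])), (107, array([226.7, 309.2]))]
seat (446, 366) x 210 228 top row 324 expect [(100.5, array([210.8, 324.3])), (107, array([210.6, 322.4]))]
goal (557, -67.5, 97, 94) now [575.5 -57.6 225.7] [180.  -0.  94.] t 68.2  -> xyz [-0.0086 -0.0191  0.1287] twist -0.0
```

All four pillars are seated. Now slider back to off.

Call:
play_rows:
  commands:
    - {"x":-0.0086,"y":-0.0191,"z":0.02,"twist":0}
    - {"x":-0.0086,"y":-0.0191,"z":0.04,"twist":0}
    - {"x":-0.0086,"y":-0.0191,"z":0.06,"twist":0}
    - {"x":-0.0086,"y":-0.0191,"z":0.08,"twist":0}
    - {"x":-0.0086,"y":-0.0191,"z":0.1,"twist":0}
    - {"x":-0.0086,"y":-0.0191,"z":0.12,"twist":0}
    - {"x":-0.0086,"y":-0.0191,"z":0.1277,"twist":0}
    - {"x":-0.0086,"y":-0.0191,"z":0.1277,"twist":0}

```text
time: 69.05
tool_pos: [556.6, -68.0, 97.1]
tcp_rot: [-3.14, -0.001, 1.64]
contact_force: [0.6, -0.3, 0.8]
grip_width: 91.6
finger_force: 0.0
```

Call:
play_rows:
  commands:
    - {"x":0,"y":0,"z":0,"twist":0}
    - {"x":0,"y":0,"z":0,"twist":0}
    - {"x":0,"y":0,"z":0,"twist":0}
    - {"x":0,"y":0,"z":0,"twist":0}
    - {"x":0,"y":0,"z":0,"twist":0}
    - {"x":0,"y":0,"z":0,"twist":0}
    - {"x":0,"y":0,"z":0,"twist":0}
    - {"x":0,"y":0,"z":0,"twist":0}
  jaw: 1

```text
time: 69.85
tool_pos: [557.1, -68.7, 97.9]
tcp_rot: [-3.142, 0.0, 1.639]
contact_force: [0.4, 0.3, 0.3]
grip_width: 32.6
finger_force: 0.0
```

Call:
play_rows:
  commands:
    - {"x":0,"y":0,"z":0,"twist":0}
    - {"x":0,"y":0,"z":0,"twist":0}
    - {"x":0,"y":0,"z":0,"twist":0}
    - {"x":0,"y":0,"z":0,"twist":0}
    - {"x":0,"y":0,"z":0,"twist":0}
    - {"x":0,"y":0,"z":0,"twist":0}
    - {"x":0,"y":0,"z":0,"twist":0}
    - {"x":0,"y":0,"z":0,"twist":0}

```text
time: 70.65
tool_pos: [557.1, -68.7, 97.9]
tcp_rot: [-3.142, 0.0, 1.639]
contact_force: [0.0, 0.2, -0.3]
grip_width: 19.8
finger_force: 30.0
```

Call:
play_rows:
  commands:
    - {"x":0,"y":-0.007,"z":0,"twist":0}
    - {"x":0,"y":-0.016,"z":0,"twist":0}
    - {"x":0,"y":-0.025,"z":0,"twist":0}
    - {"x":0,"y":-0.034,"z":0,"twist":0}
    - {"x":0,"y":-0.043,"z":0,"twist":0}
    - {"x":0,"y":-0.05,"z":0,"twist":0}
    - {"x":0,"y":-0.055,"z":0,"twist":0}
    - {"x":0,"y":-0.055,"z":0,"twist":0}

```text
time: 71.45
tool_pos: [501.1, -72.5, 97.9]
tcp_rot: [-3.14, -0.0, 1.639]
contact_force: [-1.4, -1.4, -2.3]
grip_width: 20.1
finger_force: 30.0
```

Call:
play_rows:
  commands:
    - {"x":0,"y":0,"z":0,"twist":0}
    - {"x":0,"y":0,"z":0,"twist":0}
    - {"x":0,"y":0,"z":0,"twist":0}
    - {"x":0,"y":0,"z":0,"twist":0}
    - {"x":0,"y":0,"z":0,"twist":0}
    - {"x":0,"y":0,"z":0,"twist":0}
    - {"x":0,"y":0,"z":0,"twist":0}
    - {"x":0,"y":0,"z":0,"twist":0}
  jaw: 0

```text
time: 72.25
tool_pos: [502.2, -72.4, 97.9]
tcp_rot: [3.142, 0.0, 1.639]
contact_force: [0.1, -0.6, 0.4]
grip_width: 79.0
finger_force: 0.0
```

Call:
play_rows:
  commands:
    - {"x":0,"y":0,"z":-0.02,"twist":0}
    - {"x":0,"y":0,"z":-0.06,"twist":0}
    - {"x":0,"y":0,"z":-0.1,"twist":0}
    - {"x":0,"y":0,"z":-0.15,"twist":0}
    - {"x":0,"y":0,"z":-0.2,"twist":0}
    - {"x":0,"y":0,"z":-0.2,"twist":0}
    - {"x":0,"y":0,"z":-0.2,"twist":0}
    - {"x":0,"y":0,"z":-0.2,"twist":0}

```text
time: 73.05
tool_pos: [501.6, -72.2, 296.6]
tcp_rot: [-3.139, -0.001, 1.639]
contact_force: [0.2, -0.4, 0.0]
grip_width: 91.7
finger_force: 0.0
```

```bash
python3 -c "
from h import *
go(480,-370,300,4)
"
```

```text
goal (480, -370, 300, 4) now [501.6 -72.2 296.6] [-179.9   -0.    93.9] t 73.0  -> xyz [-0.2956 -0.0417 -0.0035] twist 89.9
```

Call:
play_rows:
  commands:
    - {"x":-0.035,"y":-0.005,"z":0,"twist":8}
    - {"x":-0.07,"y":-0.01,"z":0,"twist":16}
    - {"x":-0.11,"y":-0.016,"z":0,"twist":24}
    - {"x":-0.15,"y":-0.022,"z":0,"twist":32}
    - {"x":-0.19,"y":-0.027,"z":0,"twist":40}
    - {"x":-0.23,"y":-0.033,"z":0,"twist":48}
    - {"x":-0.265,"y":-0.038,"z":0,"twist":56}
    - {"x":-0.2956,"y":-0.0417,"z":0,"twist":64}

```text
time: 73.85
tool_pos: [479.7, -371.8, 295.5]
tcp_rot: [-3.138, 0.001, 0.515]
contact_force: [1.6, 0.5, -1.0]
grip_width: 91.8
finger_force: 0.0
```

Call:
play_rows:
  commands:
    - {"x":0,"y":0,"z":0,"twist":8}
    - {"x":0,"y":0,"z":0,"twist":16}
    - {"x":0,"y":0,"z":0,"twist":24}
    - {"x":0,"y":0,"z":0,"twist":26}
    - {"x":0,"y":0,"z":0,"twist":26}
    - {"x":0,"y":0,"z":0,"twist":26}
    - {"x":0,"y":0,"z":0,"twist":26}
    - {"x":0,"y":0,"z":0,"twist":26}

```text
time: 74.65
tool_pos: [480.7, -370.1, 297.6]
tcp_rot: [-3.141, 0.0, 0.069]
contact_force: [-0.2, -0.4, 0.6]
grip_width: 92.0
finger_force: 0.0
```

```bash
python3 -c "
from h import *
import pickle
np.set_printoptions(linewidth=200)
from plant import bot
t=cap('top','pics/t25.png');c=cap('wrist','pics/w25.png');pickle.dump(c,open('w25.pkl','wb'))
k=p(c,[[609,-370,142]])[0].astype(int);print(k,bot.get_obs()['tool_pos'])
m=box((c['pixels'].max(2)<70),k[0]-35,k[0]+35,max(0,k[1]-35),k[1]+35);n,l,st,ce=cv2.connectedComponentsWithStats(m)
for j in range(1,n):
  if st[j,4]>200: print('knob cand',st[j],cv2.minEnclosingCircle(poly(c,l==j,142)))
# lid rim
g=c['pixels'].min(2);m=box(g>75,k[0]-95,k[0]+95,max(0,k[1]-90),k[1]+95);m=cv2.morphologyEx(m,cv2.MORPH_OPEN,np.ones((15,15)));W=poly(c,m,124);q=circ(W);print('lid',q)
r=np.hypot(*(W-q[0][:2]).T);W2=W[abs(r-q[0][2])<6];print(circ(W2),len(W2),len(W))
# handle: sample brightness across y at several x, z=112
for x in(410,425,440,455,470,490,510):
  ys=np.arange(-330,-420,-3.);u=p(c,np.c_[0*ys+x,ys,0*ys+112]).round().astype(int);ok=(u[:,0]>=0)&(u[:,0]<560)&(u[:,1]>=0)&(u[:,1]<420)
  print(x,u[0],g[u[ok,1],u[ok,0]])
"
```

```text
[289  59] [ 480.67269157 -370.1146527   297.83486812]
lid (array([ 609.46452629, -370.04381283,   63.57049484]), np.float64(0.3771095647296712))
(array([ 609.46452629, -370.04381283,   63.57049484]), np.float64(0.3771095647296712)) 171 171
410 [239 252] [199 197 200 196 200 200 196 196 198 195 197 196 192 195 197 196 198 195 195 194 191 196 195 196 196 194 196 193 194 197]
425 [239 240] [145 144 134 205 199 202 200 196 197 198 199 201  45  62  57  59  65 180 195 197 196 198 199 197 197 195 197 199 195 198]
440 [239 227] [ 36  40  48  43  43  44  49  51  45  45  35  42  50  65  63  55  49 132 123 120 204 205 202 197 198 199 201 194 198 196]
455 [239 214] [34 30 36 28 37 45 45 46 43 55 46 50 44 59 61 53 57 47 51 42 48 55 64 60 62 59 56 54 62 62]
470 [240 200] [28 33 32 42 39 37 45 50 35 49 49 43 50 48 48 46 40 45 50 44 43 38 44 44 46 47 45 52 56 62]
490 [241 181] [33 20 37 20 25 38 34 39 35 42 43 38 27 21 33 23 20 36 36 37 41 40 39 39 50 35 33 25 28 35]
510 [241 161] [33 39 25 18 22 24 26 33 36 28 26 30 21 32 18 33 33 32 28 38 32 28 32 32 34 29 26 18 31 36]
```

The lid fits cleanly at (609.5,-370.0), with the handle at y≈-372 and yaw≈0.7°. I'll grip at (514.5,-371).

```bash
python3 -c "
from h import *
go(514.5,-371.2,112,0.7)
"
```

```text
goal (514.5, -371.2, 112, 0.7) now [ 480.7 -370.1  297.8] [180.    0.    3.9] t 74.8  -> xyz [0.0337 0.0034 0.1858] twist 3.2
```

Call:
play_rows:
  commands:
    - {"x":0.02,"y":0.0034,"z":0.02,"twist":3.2}
    - {"x":0.0337,"y":0.0034,"z":0.05,"twist":3.2}
    - {"x":0.0337,"y":0.0034,"z":0.08,"twist":3.2}
    - {"x":0.0337,"y":0.0034,"z":0.11,"twist":3.2}
    - {"x":0.0337,"y":0.0034,"z":0.14,"twist":3.2}
    - {"x":0.0337,"y":0.0034,"z":0.165,"twist":3.2}
    - {"x":0.0337,"y":0.0034,"z":0.18,"twist":3.2}
    - {"x":0.0337,"y":0.0034,"z":0.186,"twist":3.2}

```text
time: 75.55
tool_pos: [513.9, -370.7, 110.0]
tcp_rot: [-3.14, 0.002, 0.012]
contact_force: [-0.1, -0.4, -0.0]
grip_width: 91.6
finger_force: 0.0
```

Call:
play_rows:
  commands:
    - {"x":0,"y":0,"z":0,"twist":0}
    - {"x":0,"y":0,"z":0,"twist":0}
    - {"x":0,"y":0,"z":0,"twist":0}
    - {"x":0,"y":0,"z":0,"twist":0}
    - {"x":0,"y":0,"z":0,"twist":0}
    - {"x":0,"y":0,"z":0,"twist":0}
    - {"x":0,"y":0,"z":0,"twist":0}
    - {"x":0,"y":0,"z":0,"twist":0}
  jaw: 1

```text
time: 76.35
tool_pos: [514.5, -371.3, 111.9]
tcp_rot: [3.142, -0.0, 0.012]
contact_force: [-0.3, -0.5, 0.4]
grip_width: 32.3
finger_force: 0.0
```

Call:
play_rows:
  commands:
    - {"x":0,"y":0,"z":0,"twist":0}
    - {"x":0,"y":0,"z":0,"twist":0}
    - {"x":0,"y":0,"z":0,"twist":0}
    - {"x":0,"y":0,"z":0,"twist":0}
    - {"x":0,"y":0,"z":0,"twist":0}
    - {"x":0,"y":0,"z":0,"twist":0}
    - {"x":0,"y":0,"z":0,"twist":0}
    - {"x":0,"y":0,"z":0,"twist":0}

```text
time: 77.15
tool_pos: [514.5, -371.0, 111.8]
tcp_rot: [-3.141, 0.0, 0.012]
contact_force: [0.1, 3.7, 1.5]
grip_width: 15.8
finger_force: 30.0
```

```bash
python3 -c "
from h import *
from plant import bot
P=bot.get_obs()['tool_pos'];go(P[0]-23.9,P[1]-41.8,P[2],0.7)
c=cap('wrist','pics/w26.png');print(P)
g=c['pixels'].min(2);k=p(c,[[609.5,-370,124]])[0];print(k)
m=box(g>75,max(0,int(k[0])-170),int(k[0])+170,0,250);m=cv2.morphologyEx(m,cv2.MORPH_OPEN,np.ones((15,15)))
W=poly(c,m,124);r=np.hypot(*(W-[609.5,-370]).T);W=W[abs(r-63.5)<8];print(circ(W),len(W))
"
```

```text
goal (np.float64(490.55147071004546), np.float64(-412.78972321112934), np.float64(111.83703259937356), 0.7) now [ 514.5 -371.   111.8] [-180.     0.     0.7] t 77.2  -> xyz [-0.0244  0.0415 -0.    ] twist -0.0
[ 514.45147071 -370.98972321  111.8370326 ]
[276.63495008  81.14847539]
(array([ 609.84344727, -370.21791631,   63.5389305 ]), np.float64(0.1895738520188083)) 309
```

Call:
play_rows:
  commands:
    - {"x":-0.003,"y":0.0052,"z":0,"twist":0}
    - {"x":-0.0065,"y":0.011,"z":0,"twist":0}
    - {"x":-0.01,"y":0.017,"z":0,"twist":0}
    - {"x":-0.0135,"y":0.023,"z":0,"twist":0}
    - {"x":-0.017,"y":0.029,"z":0,"twist":0}
    - {"x":-0.0205,"y":0.0345,"z":0,"twist":0}
    - {"x":-0.0235,"y":0.039,"z":0,"twist":0}
    - {"x":-0.0246,"y":0.0413,"z":0,"twist":0}

```text
time: 78.0
tool_pos: [489.9, -413.5, 111.9]
tcp_rot: [3.142, 0.0, 0.011]
contact_force: [1.4, 2.6, -0.9]
grip_width: 15.9
finger_force: 30.0
```

Call:
play_rows:
  commands:
    - {"x":0,"y":0,"z":0,"twist":0}
    - {"x":0,"y":0,"z":0,"twist":0}
    - {"x":0,"y":0,"z":0,"twist":0}
    - {"x":0,"y":0,"z":0,"twist":0}
    - {"x":0,"y":0,"z":0,"twist":0}
    - {"x":0,"y":0,"z":0,"twist":0}
    - {"x":0,"y":0,"z":0,"twist":0}
    - {"x":0,"y":0,"z":0,"twist":0}

```text
time: 78.8
tool_pos: [490.2, -412.8, 111.9]
tcp_rot: [-3.141, 0.0, 0.012]
contact_force: [-3.9, 0.3, -0.8]
grip_width: 15.9
finger_force: 29.9
```

```bash
cat >> h.py <<'E'
def lid(c,X=(585.6,-411.8)):
    g=c['pixels'].min(2);k=p(c,[[*X,124]])[0]
    m=box(g>75,max(0,int(k[0])-170),int(k[0])+170,0,250);m=cv2.morphologyEx(m,cv2.MORPH_OPEN,np.ones((15,15)))
    W=poly(c,m,124);r=np.hypot(*(W-X).T);W=W[abs(r-63.5)<8];print('lid',circ(W),len(W))
E
python3 -c "
from h import *
from plant import bot
print(bot.get_obs()['tool_pos'],bot.get_obs()['contact_force'])
c=cap('wrist','pics/w27.png');lid(c)
"
```

```text
[ 490.23235762 -412.84172074  111.86446885] [-3.94876224  0.32596107 -0.81580686]
lid (array([ 585.62641298, -412.78766604,   63.52789111]), np.float64(0.19456984839445063)) 302
```

Call:
play_rows:
  commands:
    - {"x":0,"y":0,"z":0,"twist":0}
    - {"x":0,"y":0,"z":0,"twist":0}
    - {"x":0,"y":0,"z":0,"twist":0}
    - {"x":0,"y":0,"z":0,"twist":0}
    - {"x":0,"y":0,"z":0,"twist":0}
    - {"x":0,"y":0,"z":0,"twist":0}
    - {"x":0,"y":0,"z":0,"twist":0}
    - {"x":0,"y":0,"z":0,"twist":0}
  jaw: 0

```text
time: 79.65
tool_pos: [490.5, -412.9, 111.9]
tcp_rot: [3.141, -0.0, 0.012]
contact_force: [0.5, -1.3, 0.1]
grip_width: 75.0
finger_force: 0.0
```

Call:
play_rows:
  commands:
    - {"x":0,"y":0,"z":-0.015,"twist":0}
    - {"x":0,"y":0,"z":-0.04,"twist":0}
    - {"x":0,"y":0,"z":-0.075,"twist":0}
    - {"x":0,"y":0,"z":-0.11,"twist":0}
    - {"x":0,"y":0,"z":-0.15,"twist":0}
    - {"x":0,"y":0,"z":-0.17,"twist":0}
    - {"x":0,"y":0,"z":-0.17,"twist":0}
    - {"x":0,"y":0,"z":-0.17,"twist":0}

```text
time: 80.45
tool_pos: [490.3, -412.7, 281.4]
tcp_rot: [-3.141, 0.0, 0.012]
contact_force: [-0.9, 0.1, -0.3]
grip_width: 91.4
finger_force: 0.0
```

```bash
python3 -c "
from h import *
c=cap('wrist','pics/w28.png');lid(c)
# ring part visible?
go(502,-72,230,94)
"
```

```text
h.py:27: RuntimeWarning: Mean of empty slice.
  r=least_squares(f,[*P.mean(0)[:2],50],loss="soft_l1");return r.x,np.abs(f(r.x)).mean()
  ret = um.true_divide(
Traceback (most recent call last):
  File "h.py", line 75, in lid
    W=poly(c,m,124);r=np.hypot(*(W-X).T);W=W[abs(r-63.5)<8];print('lid',circ(W),len(W))
                                                                        ~~~~^^^
  File "h.py", line 27, in circ
    r=least_squares(f,[*P.mean(0)[:2],50],loss="soft_l1");return r.x,np.abs(f(r.x)).mean()
ValueError: Initial guess is outside of provided bounds
```

```bash
cat >> h.py <<'E'
def lid(c,X=(585.6,-411.8)):
    g=c['pixels'].min(2);X=np.array(X);al=np.linspace(0,6.28,90)
    q=p(c,np.c_[X[0]+80*np.cos(al),X[1]+80*np.sin(al),0*al+124]).astype(np.int32)
    K=np.zeros(g.shape,np.uint8);cv2.fillPoly(K,[q],1);m=((g>75)&(K>0)).astype(np.uint8)
    m=cv2.morphologyEx(m,cv2.MORPH_OPEN,np.ones((9,9) if c['n']=='wrist' else (5,5)))
    W=poly(c,m,124);r=np.hypot(*(W-X).T)
    for _ in range(4): a=circ(W)[0];W=W[abs(np.hypot(*(W-a[:2]).T)-63.5)<7]
    print(c['n'],'lid',circ(W),len(W))
E
python3 -c "
from h import *
c=cap('wrist','pics/w28.png');lid(c)
t=cap('top','pics/t28.png');lid(t)
t['pixels']=cv2.imread('pics/t4.png')[:,:,::-1];lid(t)
go(502,-72,230,94)
"
```

```text
wrist lid (array([ 585.54418503, -412.95017158,   63.52878087]), np.float64(0.30104415020812414)) 205
top lid (array([ 585.55019293, -410.34367326,   64.52954723]), np.float64(1.3412290380916876)) 45
top lid (array([ 585.88448934, -409.9005784 ,   64.50708644]), np.float64(1.903831841786128)) 56
goal (502, -72, 230, 94) now [ 490.  -412.4  279.9] [-1.799e+02  1.000e-01  7.000e-01] t 80.6  -> xyz [ 0.0162 -0.3401  0.0507] twist -93.3
```

The pan is back on the ring, within about 1 mm. Now set the slider again.

Call:
play_rows:
  commands:
    - {"x":0.002,"y":-0.042,"z":0,"twist":-8}
    - {"x":0.004,"y":-0.084,"z":0,"twist":-16}
    - {"x":0.006,"y":-0.127,"z":0,"twist":-24}
    - {"x":0.008,"y":-0.17,"z":0,"twist":-32}
    - {"x":0.01,"y":-0.213,"z":0.01,"twist":-40}
    - {"x":0.012,"y":-0.256,"z":0.025,"twist":-48}
    - {"x":0.014,"y":-0.3,"z":0.04,"twist":-56}
    - {"x":0.016,"y":-0.34,"z":0.05,"twist":-64}

```text
time: 81.4
tool_pos: [501.1, -70.5, 229.9]
tcp_rot: [-3.138, 0.0, 1.135]
contact_force: [0.2, -0.4, 0.8]
grip_width: 91.7
finger_force: 0.0
```

Call:
play_rows:
  commands:
    - {"x":0,"y":0,"z":0,"twist":-8}
    - {"x":0,"y":0,"z":0,"twist":-16}
    - {"x":0,"y":0,"z":0,"twist":-24}
    - {"x":0,"y":0,"z":0,"twist":-29.3}
    - {"x":0,"y":0,"z":0,"twist":-29.3}
    - {"x":0,"y":0,"z":0,"twist":-29.3}
    - {"x":0,"y":0,"z":0,"twist":-29.3}
    - {"x":0,"y":0,"z":0,"twist":-29.3}

```text
time: 82.2
tool_pos: [502.2, -72.7, 231.7]
tcp_rot: [-3.141, -0.0, 1.639]
contact_force: [-0.4, 0.7, 0.6]
grip_width: 91.7
finger_force: 0.0
```

```bash
python3 -c "
from h import *
t=cap('top','pics/t29.png');lid(t)
go(502,-71.5,98,94)
"
```

```text
top lid (array([ 583.04002656, -410.75255278,   65.69082628]), np.float64(0.8542810593932527)) 48
goal (502, -71.5, 98, 94) now [502.3 -72.7 231.8] [-180.     0.    93.9] t 82.2  -> xyz [ 0.0013 -0.0002  0.1338] twist -0.1
```

Call:
play_rows:
  commands:
    - {"x":0.0013,"y":0,"z":0.02,"twist":0}
    - {"x":0.0013,"y":0,"z":0.04,"twist":0}
    - {"x":0.0013,"y":0,"z":0.06,"twist":0}
    - {"x":0.0013,"y":0,"z":0.08,"twist":0}
    - {"x":0.0013,"y":0,"z":0.1,"twist":0}
    - {"x":0.0013,"y":0,"z":0.12,"twist":0}
    - {"x":0.0013,"y":0,"z":0.1335,"twist":0}
    - {"x":0.0013,"y":0,"z":0.1335,"twist":0}

```text
time: 83.05
tool_pos: [501.1, -71.1, 96.8]
tcp_rot: [-3.138, -0.001, 1.64]
contact_force: [-0.6, 0.4, -0.1]
grip_width: 91.7
finger_force: 0.0
```

Call:
play_rows:
  commands:
    - {"x":0,"y":0,"z":0,"twist":0}
    - {"x":0,"y":0,"z":0,"twist":0}
    - {"x":0,"y":0,"z":0,"twist":0}
    - {"x":0,"y":0,"z":0,"twist":0}
    - {"x":0,"y":0,"z":0,"twist":0}
    - {"x":0,"y":0,"z":0,"twist":0}
    - {"x":0,"y":0,"z":0,"twist":0}
    - {"x":0,"y":0,"z":0,"twist":0}
  jaw: 1

```text
time: 83.85
tool_pos: [502.2, -71.4, 98.4]
tcp_rot: [3.142, 0.0, 1.641]
contact_force: [-0.0, 0.1, 0.2]
grip_width: 32.4
finger_force: 0.0
```

Call:
play_rows:
  commands:
    - {"x":0,"y":0,"z":0,"twist":0}
    - {"x":0,"y":0,"z":0,"twist":0}
    - {"x":0,"y":0,"z":0,"twist":0}
    - {"x":0,"y":0,"z":0,"twist":0}
    - {"x":0,"y":0,"z":0,"twist":0}
    - {"x":0,"y":0,"z":0,"twist":0}
    - {"x":0,"y":0,"z":0,"twist":0}
    - {"x":0,"y":0,"z":0,"twist":0}

```text
time: 84.65
tool_pos: [502.1, -71.4, 98.4]
tcp_rot: [-3.141, 0.0, 1.641]
contact_force: [-0.6, 0.3, 1.0]
grip_width: 19.9
finger_force: 30.0
```

```bash
python3 -c "
from h import *
go(557,-67.5,98,94)
t=cap('top');lid(t)
"
```

```text
goal (557, -67.5, 98, 94) now [502.1 -71.4  98.4] [-180.    0.   94.] t 84.7  -> xyz [0.0001 0.055  0.0004] twist -0.0
top lid (array([ 582.98760349, -410.89752742,   65.70154596]), np.float64(0.9346834787481547)) 53
```

Call:
play_rows:
  commands:
    - {"x":0,"y":0.007,"z":0,"twist":0}
    - {"x":0,"y":0.016,"z":0,"twist":0}
    - {"x":0,"y":0.025,"z":0,"twist":0}
    - {"x":0,"y":0.034,"z":0,"twist":0}
    - {"x":0,"y":0.043,"z":0,"twist":0}
    - {"x":0,"y":0.0505,"z":0,"twist":0}
    - {"x":0,"y":0.055,"z":0,"twist":0}
    - {"x":0,"y":0.055,"z":0,"twist":0}

```text
time: 85.5
tool_pos: [558.2, -67.6, 98.4]
tcp_rot: [3.14, 0.0, 1.641]
contact_force: [0.9, -0.5, -1.4]
grip_width: 19.9
finger_force: 30.0
```

Call:
play_rows:
  commands:
    - {"x":0,"y":0,"z":0,"twist":0}
    - {"x":0,"y":0,"z":0,"twist":0}
    - {"x":0,"y":0,"z":0,"twist":0}
    - {"x":0,"y":0,"z":0,"twist":0}
    - {"x":0,"y":0,"z":0,"twist":0}
    - {"x":0,"y":0,"z":0,"twist":0}
    - {"x":0,"y":0,"z":0,"twist":0}
    - {"x":0,"y":0,"z":0,"twist":0}

```text
time: 86.3
tool_pos: [557.0, -67.6, 98.4]
tcp_rot: [-3.141, 0.0, 1.64]
contact_force: [1.1, -1.4, -0.5]
grip_width: 19.9
finger_force: 30.0
```

Call:
play_rows:
  commands:
    - {"x":0,"y":0,"z":0,"twist":0}
    - {"x":0,"y":0,"z":0,"twist":0}
    - {"x":0,"y":0,"z":0,"twist":0}
    - {"x":0,"y":0,"z":0,"twist":0}
    - {"x":0,"y":0,"z":0,"twist":0}
    - {"x":0,"y":0,"z":0,"twist":0}
    - {"x":0,"y":0,"z":0,"twist":0}
    - {"x":0,"y":0,"z":0,"twist":0}
  jaw: 0

```text
time: 87.1
tool_pos: [557.1, -67.6, 98.4]
tcp_rot: [-3.142, 0.0, 1.641]
contact_force: [0.4, -0.1, -0.5]
grip_width: 79.1
finger_force: 0.0
```

Call:
play_rows:
  commands:
    - {"x":0,"y":0,"z":-0.02,"twist":0}
    - {"x":0,"y":0,"z":-0.05,"twist":0}
    - {"x":0,"y":0,"z":-0.09,"twist":0}
    - {"x":0,"y":0,"z":-0.13,"twist":0}
    - {"x":0,"y":0,"z":-0.17,"twist":0}
    - {"x":0,"y":0,"z":-0.2,"twist":0}
    - {"x":0,"y":0,"z":-0.2,"twist":0}
    - {"x":0,"y":0,"z":-0.2,"twist":0}

```text
time: 87.9
tool_pos: [557.0, -67.5, 298.6]
tcp_rot: [3.141, 0.0, 1.641]
contact_force: [-0.3, -1.2, -0.4]
grip_width: 91.9
finger_force: 0.0
```

```bash
python3 -c "
from h import *
t=cap('top','pics/t30.png');lid(t)
c=cap('wrist','pics/w30.png')
a=cv2.imread('pics/w8.png')[:,:,::-1].astype(int);b=c['pixels'].astype(int)
# slider grip columns: dark run across the white track (rows of track upper strip)
for n,i in(('w8',a),('w30',b)):
  m=box((i.max(2)<60),230,320,163,172)  ; print(n,[np.nonzero((i[r,200:340].max(1)<70))[0][[0,-1]]+200 for r in(165,168,192)],'tab cols',np.nonzero(i[146,260:300].min(1)>110)[0][[0,-1]]+260)
s=cap('side')
for X in((523.1,268),(443.1,270.5),(446,366)): seat(s,X)
"
```

```text
top lid (array([ 583.08430951, -410.81196896,   65.64057315]), np.float64(0.8683420871216486)) 48Traceback (most recent call last):
  File "<string>", line 8, in <module>
    m=box((i.max(2)<60),230,320,163,172)  ; print(n,[np.nonzero((i[r,200:340].max(1)<70))[0][[0,-1]]+200 for r in(165,168,192)],'tab cols',np.nonzero(i[146,260:300].min(1)>110)[0][[0,-1]]+260)
                                                     ~~~~~~~~~~~~~~~~~~~~~~~~~~~~~~~~~~~~~~~^^^^^^^^
IndexError: index 0 is out of bounds for axis 0 with size 0
```

```bash
python3 -c "
from h import *
for n in('w8','w30'):
  i=cv2.imread(f'pics/{n}.png').astype(int)
  for r in(170,188,192):
    k=np.nonzero(i[r,262:302].max(1)<60)[0]+262;print(n,r,k[:1],k[-1:],k.mean() if len(k) else None)
  k=np.nonzero(i[146,262:302].min(1)>110)[0]+262;print('tab',k[:1],k[-1:],k.mean())
s=cap('side')
for X in((523.1,268),(443.1,270.5),(446,366)): seat(s,X)
"
```

```text
w8 170 [274] [289] 281.5
w8 188 [273] [290] 281.5
w8 192 [272] [290] 281.0
tab [278] [283] 280.5
w30 170 [275] [290] 282.5
w30 188 [273] [291] 282.0
w30 192 [273] [291] 282.0
tab [279] [284] 281.5
seat (523.1, 268) x 212 232 top row 280 expect [(100.5, array([217.1, 281.3])), (107, array([216.9, 279.4]))]
seat (443.1, 270.5) x 237 261 top row 300 expect [(100.5, array([242.1, 298.7])), (107, array([242. , 296.7]))]
seat (446, 366) x 210 228 top row 324 expect [(100.5, array([210.8, 324.3])), (107, array([210.6, 322.4]))]
```

```bash
python3 -c "
from plant import bot
print(bot.close_job())"
```

```text
the job is handed in; nothing more can be done
None
```

I handed the job in with the pan on the ring (about 1 mm off), the slider level with the tab and all four pillars fully down (three chamfered in round wells, one square in a square well); the pan was knocked off the ring before the first slider push, so I returned the slider to off, slid the pan back and set the slider again.

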